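# Change over four mixed-up bench stations

## Task

The four things on the bench stations are mixed up, each standing on another's station: put the orange-capped bottle on the middle of the magnetic stirrer's round plate, the blue-capped bottle on the middle of the balance's pan, the small dark blue bottle on the middle of the round cork mat, and the green slide case in the middle of the steel tray, lying flat with its length along the tray's. Only one thing fits on a station at a time, so park things on the empty rubber mat as you need. Keep the bottles upright, set everything down rather than drop it, and leave the pocket torch where it lies.

Things in the scene. Friction and masses are not known exactly. Their poses are not given: they have to be found in the camera images.
- orange_cap_bottle: clear bottle of pink medium with an orange cap, the tallest, closed and upright: round body 64 mm across, total height 135 mm; screw cap 34 mm across on the top 16 mm (119 to 135 mm above the underside), narrower than the body, strong enough to lift it by. Origin: centre of the underside, z up. Loose, about 0.3 kg. It starts upright on one of the four stations that is not its own.
- blue_cap_bottle: clear bottle of clear buffer with a blue cap, closed and upright: round body 60 mm across, total height 125 mm; screw cap 32 mm across on the top 15 mm (110 to 125 mm above the underside), narrower than the body, strong enough to lift it by. Origin: centre of the underside, z up. Loose, about 0.3 kg. It starts upright on one of the four stations that is not its own.
- small_bottle: small dark blue bottle with a dark blue cap, the shortest, closed and upright: round body 54 mm across, total height 95 mm; screw cap 35 mm across on the top 11 mm (84 to 95 mm above the underside), narrower than the body, strong enough to lift it by. Origin: centre of the underside, z up. Loose, about 0.15 kg. It starts upright on one of the four stations that is not its own.
- slide_case: green rectangular slide case, closed, 35 mm (its x) x 85 mm (its y) x 36 mm high; grasp it across the 35 mm side. Origin: centre of the underside, z up. Loose, about 0.1 kg. It starts lying flat, at any yaw, on one of the four stations that is not its own.
- stirrer_top (a point): magnetic stirrer: this point is on its top, 16 mm above the bench, z up, at the middle of its round white ceramic plate, 90 mm across. The stirrer is a fixed flat white slab 112 x 94 mm; from this point it reaches 65 mm to its front (-x, with a small black dial, top 15.5 mm above the bench), 47 mm to the back and each side.
- balance_top (a point): balance: this point is on its top, 16 mm above the bench, z up, at the middle of its square steel pan, 84 x 84 mm. The balance is a fixed flat black slab 112 x 94 mm; from this point it reaches 65 mm to its front (-x, with a small green display), 47 mm to the back and each side.
- cork_mat_top (a point): cork mat: this point is on its top, 16 mm above the bench, z up, at the middle of the top of a fixed plain round brown cork disc, 96 mm across and 16 mm thick
- tray_top (a point): steel tray: this point is on its top, 16 mm above the bench, z up, at the middle of its flat floor. A fixed rectangular bare steel tray, 86 mm (x) x 121 mm (y) outside, 80 x 115 mm inside; its rim stands 3 mm above the floor. Its long side is its y.
- rubber_mat_top (a point): rubber mat: the middle of the top of a fixed square black rubber mat, 100 x 100 mm, 4 mm above the bench; empty at the start, the free parking spot. z up. The stations and the mat lie 11 cm or more apart, centre to centre.
- torch: pocket torch, a black ribbed cylinder 23 mm thick and 72 mm long, lying loose on the bench among the stations, its length along its y. Origin: on the bench under its middle. A bystander. A tall microscope (x beyond 0.45, y below -0.08) blocks a hand swinging in from the right: come in close to the base. Behind the left stations (x beyond 0.63) stands a tall instrument.

How it is judged (in metres and radians):
At the end, for the whole second after the job is handed in: Each thing is on its own station, centre within 15 mm of its middle, underside on its top (within 6 mm), at rest, upright (within 0.1 rad): orange cap on stirrer, blue cap on balance, small bottle on cork, slide case in tray with its length within 0.2 rad of the tray's (horizontal distance between orange_cap_bottle and stirrer_top below 0.015 m and z of orange_cap_bottle in the frame of stirrer_top between -0.006 and 0.006 m and angle between each of orange_cap_bottle, blue_cap_bottle, small_bottle, slide_case's own z axis and vertical below 0.1 rad and linear speed of each of orange_cap_bottle, blue_cap_bottle, small_bottle, slide_case below 0.02 m/s and angular speed of each of orange_cap_bottle, blue_cap_bottle, small_bottle, slide_case below 0.2 rad/s and horizontal distance between blue_cap_bottle and balance_top below 0.015 m and z of blue_cap_bottle in the frame of balance_top between -0.006 and 0.006 m and horizontal distance between small_bottle and cork_mat_top below 0.015 m and z of small_bottle in the frame of cork_mat_top between -0.006 and 0.006 m and horizontal distance between slide_case and tray_top below 0.015 m and z of slide_case in the frame of tray_top between -0.006 and 0.006 m and angle between the y axis of slide_case and the y axis of tray_top, either way round below 0.2 rad); the robot touches nothing.
It fails at once if the torch is moved more than 20 mm (distance of torch from where it was at the start of the episode above 0.02 m).
It fails at once if a bottle is tipped over (angle between any of orange_cap_bottle, blue_cap_bottle, small_bottle's own z axis and vertical above 0.7 rad).
It fails at once if a thing is dropped or thrown (moves faster than 0.6 m/s out of the fingers) ((linear speed of orange_cap_bottle above 0.6 m/s and contact force between the fingers and orange_cap_bottle below 0.05 N) or (linear speed of blue_cap_bottle above 0.6 m/s and contact force between the fingers and blue_cap_bottle below 0.05 N) or (linear speed of small_bottle above 0.6 m/s and contact force between the fingers and small_bottle below 0.05 N) or (linear speed of slide_case above 0.6 m/s and contact force between the fingers and slide_case below 0.05 N)).
It also fails if it takes over 115 s, if anything falls off the work surface, if the arm or the gripper's body presses on something with over 40 N, if the wrist force passes 120 N, or if a joint passes its speed limit or range.

## Robot

A 7-joint arm with a two-finger parallel gripper is mounted at the origin on a cart in front of the work surface, level with it; the furniture and walls round the work are solid. World frame = base frame: x ahead of the robot, y to its left, z up, the work surface at z = 0. Lengths are in m, angles in degrees, forces in N, time in s.
With the tool pointing down it reaches from about 0.425 to 0.875 m from the base axis. Payload 4.7 kg.
Tool frame: the origin (TCP) lies on the mounting face of the last link; the fingertips stand 182 mm ahead of it and the grasp point (between the pads) lies 164 mm ahead of it; z points along the fingers, y is the line along which they close (so a half turn about z gives the same grasp; the last joint's range is limited). The gripper opens to 87 mm and grips with 3 to 60 N. Pads are 19 mm wide; open, the fingers measure 117 mm over their backs; the gripper's body (75 mm by 190 mm) begins 51 mm behind the grasp point.
Start: joints at [-69.208, 18.392, -4.016, 83.108, 1.295, 78.541, -3.26], TCP at [0.222, 0.611, 0.405] pointing down, gripper open.
Joint ranges: [-163.93, 163.93], [-17.29, 119.83], [-79.2, 71.16], [3.27, 140.29], [-89.18, 269.18], [5.43, 117.66], [-154.24, 154.24]. Speed limits (degrees/s): [147.25, 147.25, 180, 180, 180, 180, 180].

## Interface

Orientations are given as [roll, pitch, yaw] about the fixed x, y, z axes, in that order (R = Rz(yaw) Ry(pitch) Rx(roll)).
In Python, from cell import env gives the robot as it stands.
- The arm moves only by the tool servo_tool, never from a script. Its argument "plan" is a list of rows, each an object with "xyz": the shift along the tool's x, y, z in cm, a list of three; "twist": the turn, a rotation vector about the tool's x, y, z in degrees, a list of three; "jaw": the closure, from 0 (fully open) to 1 (shut). In form: [{"xyz": [x, y, z], "twist": [wx, wy, wz], "jaw": jaw}, ...]. A call has 1 to 10 rows; each row is the pose to reach, as a shift and turn from the pose commanded when the call began, along the tool's axes at that moment; what a row does not reach only later rows make up. A row lasts 1/12 s, in which the tool goes at most 41.7 mm and 7.16 degrees, less where a joint would pass 70% of its speed; a pose out of reach is approached as far as the arm can. A call with a gripper value outside its range is refused whole. The fingers move at their own pace and stop on an object; "newtons" is the grip in N (left out, the last holds). Time passes only in rows, so rows that repeat a pose let the fingers close. It gives the time, the measured TCP pose, the force, the opening and the grip force at its end, in the units of the state.
- env.get_obs(): the state, without advancing time (a new reading comes with each control period).
- env.read_camera(name): name is "scene" or "side" or "wrist"; returns a dict with "img" (400x640x3 uint8, red, green, blue), "camera_matrix" (3x3 intrinsics, pixels), "R" (3x3) and "t" (3): a world point X has camera coordinates R X + t. Camera axes: x right, y down, z forward; pixel columns grow to the right and rows downward; lengths in m; the calibration is good to about 2 mm. The wrist camera is an equidistant fisheye: a pixel r from the principal point sees the ray r / f radians off the axis. A picture is of the moment at which its call begins. There is no depth.
- env.sign_off(): hands the job in; it is judged then, once.
The state is a dict: "time_s": time; "qpos": joint angles; "joint_velocities": joint speeds; "effort": joint torques, N m; "tool_pos": TCP position; "tool_rot": TCP orientation; "force": force on the tool from outside, world axes, zero at the start; "wrist_torque": the same for the moment, N m; "grip_width": finger opening in m; "grasp_force": force on a finger pad.
Only numpy, scipy, OpenCV 4.12 (cv2) and the standard library are available. Lean on these libraries where they do the work, as an engineer would, in place of code of your own. Each camera call takes 0.05 s, during which the arm holds its last target. There are 200 camera calls.

## Working session

There is one attempt and no reset: what is moved stays moved. The work goes in short steps, Python scripts to look and compute and a tool call to move; the robot and the scene stay as the last step left them, time stands still between calls to the robot, and variables do not carry over. Pictures are saved under pics/ and viewed, at most 16 in all, crops included, and the job is handed in when it is done.

Besides the shell and the picture viewer there is one more tool, called as a command line: name --argument value ..., lists and objects as JSON in quotes. servo_tool: Moves the arm, as the interface text tells. Its arguments: {"type":"object","properties":{"plan":{"type":"array","items":{"type":"object","properties":{"xyz":{"type":"array","items":{"type":"number"}},"twist":{"type":"array","items":{"type":"number"}},"jaw":{"type":"number"}}}},"newtons":{"type":"number"}},"required":["plan"]}

```bash
mkdir -p pics; ls; python3 - <<'E'
from cell import env
import cv2
o=env.get_obs();print({k:o[k] for k in('time_s','tool_pos','tool_rot','grip_width','qpos')})
for n in('scene','side'):
    c=env.read_camera(n);cv2.imwrite(f'pics/{n}0.png',c['img'][:,:,::-1]);print(n,c['camera_matrix'],c['R'],c['t'])
E
```

```text
pics
{'time_s': 0.0, 'tool_pos': array([0.22211661, 0.6106658 , 0.40366408]), 'tool_rot': array([-1.79892203e+02,  6.00203026e-03,  1.60016432e+02]), 'grip_width': 0.08704261149083117, 'qpos': array([-69.20762496,  18.43985879,  -4.01516252,  83.17353113,
         1.295274  ,  78.53965997,  -3.26062248])}
scene [[399.32133819   0.         327.71318939]
 [  0.         399.32133819 197.35353827]
 [  0.           0.           1.        ]] [[ 0.74056982 -0.6719777   0.00152293]
 [-0.50122553 -0.55389482 -0.66481087]
 [ 0.44758162  0.49157554 -0.74701016]] [-0.25555555  0.37852104  0.56772632]
side [[451.54360448   0.         317.45108149]
 [  0.         451.54360448 193.03844362]
 [  0.           0.           1.        ]] [[-0.98947252 -0.14462686  0.00521531]
 [-0.09433173  0.61720798 -0.78112472]
 [ 0.10975269 -0.77339342 -0.62435324]] [ 0.49778388 -0.03134715  0.9542996 ]
```

View pics/scene0.png

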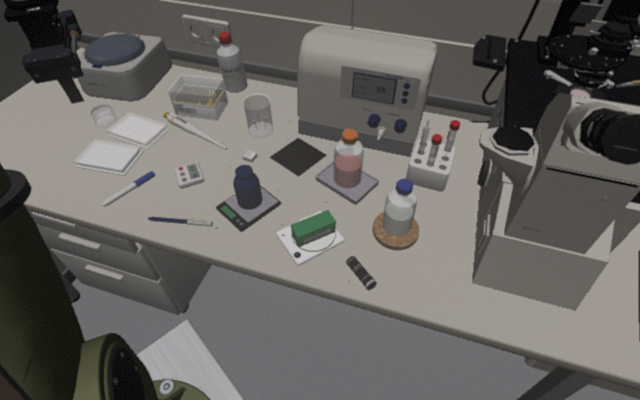

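View pics/side0.png

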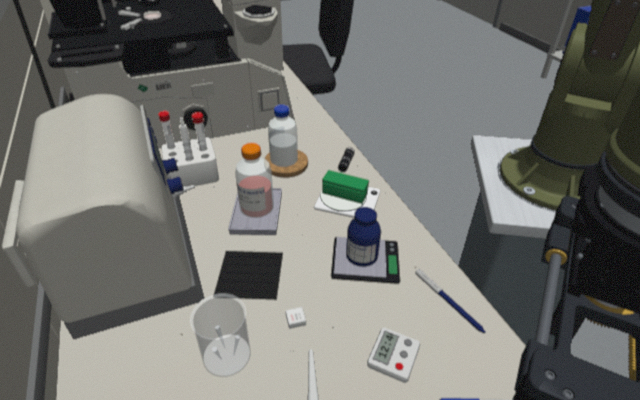

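The scene picture shows the small bottle on the balance (247,195), the slide case on the stirrer (313,230), orange on the tray (348,160) and blue on the cork (398,215). The torch is at (361,272) and the mat at (298,155). The side picture agrees.

```bash
cat > h.py <<'E'
import numpy as np, cv2
from cell import env
from scipy.spatial.transform import Rotation as Ro
def ray(c,uv,fish=False):
    K=c['camera_matrix'];x=(uv[0]-K[0,2])/K[0,0];y=(uv[1]-K[1,2])/K[1,1]
    if fish:
        r=np.hypot(x,y)+1e-12;d=np.array([x/r*np.sin(r),y/r*np.sin(r),np.cos(r)])
    else: d=np.array([x,y,1.])
    R=np.array(c['R']);return -R.T@c['t'],R.T@d
def at(c,uv,z,fish=False):
    o,d=ray(c,uv,fish);return (o+d*(z-o[2])/d[2]).round(4)
def proj(c,X,fish=False):
    p=np.array(c['R'])@X+c['t'];K=c['camera_matrix']
    if fish:
        r=np.hypot(p[0],p[1]);th=np.arctan2(r,p[2]);q=p[:2]/r*th
    else:q=p[:2]/p[2]
    return q*K[0,0]+K[:2,2]
def blob(img,lo,hi,box):
    h=cv2.cvtColor(img,cv2.COLOR_RGB2HSV);m=cv2.inRange(h,lo,hi)
    k=np.zeros_like(m);k[box[1]:box[3],box[0]:box[2]]=255;m&=k
    n,l,s,ce=cv2.connectedComponentsWithStats(m);i=1+np.argmax(s[1:,4]);return ce[i],s[i]
def go(*tg):
    """tg: world (x,y,z of grasp point[,yaw]) -> shift in tool cm + twist about z; yaw taken of tool"""
    o=env.get_obs();R=Ro.from_euler('xyz',o['tool_rot'],degrees=True);p=np.array(o['tool_pos'])
    print('t',round(o['time_s'],2),'grasp pt',(p+R.apply([0,0,.164])).round(4),'rot',np.round(o['tool_rot'],1),'q',np.round(o['qpos']))
    for t in tg:
        yaw=t[3] if len(t)>3 else o['tool_rot'][2]
        R2=Ro.from_euler('xyz',[180,0,yaw],degrees=True)
        s=R.inv().apply(np.array(t[:3])+[0,0,.164]-p)*100
        print('  ->',t,'xyz',s.round(2),'twist',(R.inv()*R2).as_rotvec(degrees=True).round(1))
E
python3 - <<'E'
from h import *
for n,bx in (('scene',dict(o=(320,110,380,150),b=(380,170,430,200),g=(280,200,350,250))),('side',dict(o=(230,130,280,170),b=(260,100,300,120),g=(310,160,380,210)))):
    c=env.read_camera(n);im=c['img']
    for k,lo,hi,z in(('o',(3,120,80),(20,255,255),.143),('b',(100,130,60),(130,255,255),.1335),('g',(55,100,30),(90,255,255),.036)):
        ce,s=blob(im,lo,hi,bx[k]);print(n,k,ce.round(1),s,at(c,ce,z))
c=env.read_camera('scene')
for nm,uv,z in(('smallcap',(244,173),.105),('mat',(298,156),.004),('tray',(347,180),.016),('cork',(396,229),.016),('stir',(318,236),.016),('bal',(252,205),.016),('torch',(361,272),.01)):print(nm,at(c,uv,z))
c=env.read_camera('side')
for nm,uv,z in(('smallcap',(366,216),.105),('mat',(250,274),.004),('tray',(256,211),.016),('cork',(286,161),.016),('stir',(344,199),.016),('bal',(362,259),.016),('torch',(346,159),.01)):print(nm,at(c,uv,z))
go((.5,.2,.29))
E
```

```text
scene o [349.3 134.7] [342 129  16  13 154] [0.5948 0.2087 0.143 ]
scene b [404.6 189.4] [403 189   4   2   7] [0.5688 0.035  0.1335]
scene g [328.2 215.9] [323 211  12  11  35] [0.4749 0.1416 0.036 ]
side o [250.6 150.7] [242 143  18  17 257] [0.5893 0.2047 0.143 ]
side b [281.2 110.6] [274 105  15  12 141] [0.5713 0.04   0.1335]
side g [344.7 185.8] [323 171  45  32 977] [0.4298 0.1395 0.036 ]
smallcap [0.3858 0.2972 0.105 ]
mat [0.5652 0.3524 0.004 ]
tray [0.5893 0.2031 0.016 ]
cork [0.5662 0.0336 0.016 ]
stir [0.4349 0.1285 0.016 ]
bal [0.3833 0.2873 0.016 ]
torch [0.4427 0.0127 0.01  ]
smallcap [0.3839 0.2999 0.105 ]
mat [0.5625 0.3562 0.004 ]
tray [0.5876 0.2151 0.016 ]
cork [0.5648 0.0457 0.016 ]
stir [0.4287 0.1552 0.016 ]
bal [0.3836 0.3069 0.016 ]
torch [0.4385 0.0097 0.01  ]
t 0.3 grasp pt [0.2221 0.6107 0.2404] rot [-180.    0.  160.] q [-69.  18.  -4.  83.   1.  79.  -3.]
  -> (0.5, 0.2, 0.29) xyz [-40.15 -29.11  -4.94] twist [-0.  0. -0.]
```

servo_tool --plan '[{"xyz":[-4,-2.9,-0.5]},{"xyz":[-7,-5,-1.5]},{"xyz":[-10,-7.3,-2]},{"xyz":[-13,-9.5,-3]},{"xyz":[-16.5,-12,-4]},{"xyz":[-20,-14.5,-5]},{"xyz":[-23,-17,-5]},{"xyz":[-26,-19,-5]},{"xyz":[-29,-21,-5]},{"xyz":[-32,-23,-5]}]'

```text
validation failed for argument at $.pl...
```

servo_tool --plan '[{"xyz":[-3,-2.2,0]},{"xyz":[-6,-4.5,0]},{"xyz":[-8,-6,0]},{"xyz":[-8,-6,0]},{"xyz":[-8,-6,0]}]'

```text
validation failed for argument at $.pl...
```

```bash
python3 - <<'E'
from h import *
go()
c=env.read_camera('wrist');cv2.imwrite('pics/w1.png',c['img'][:,:,::-1]);print(c['camera_matrix'],c['R'],c['t'])
E
```

```text
t 0.3 grasp pt [0.2221 0.6107 0.2404] rot [-180.    0.  160.] q [-69.  18.  -4.  83.   1.  79.  -3.]
[[309.70691629   0.         318.39522542]
 [  0.         309.70691629 199.22423796]
 [  0.           0.           1.        ]] [[ 3.41853518e-01  9.39753234e-01 -1.74460932e-04]
 [ 9.08137497e-01 -3.30304919e-01  2.57264354e-01]
 [ 2.41707383e-01 -8.81051590e-02 -9.66341048e-01]] [-0.65093295 -0.03170552  0.38916171]
```

View pics/w1.png

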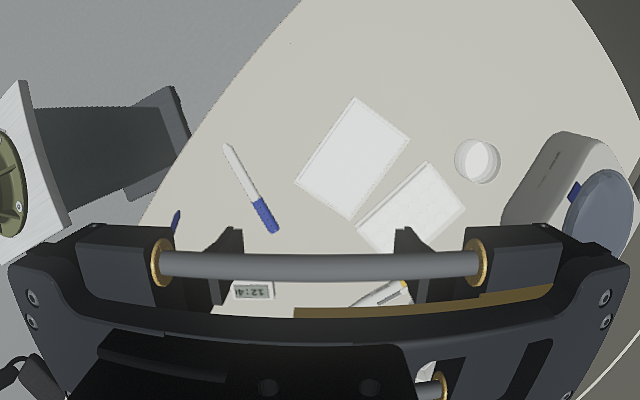

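Each row needs every field, so the moves were refused and the robot hasn't moved. The wrist view just shows the bench at the start pose: the camera sits on the tool's +x side, looking out along +x.

servo_tool --plan '[{"xyz":[-4,-2.9,-0.5],"twist":[0,0,0],"jaw":0},{"xyz":[-7,-5,-1.5],"twist":[0,0,0],"jaw":0},{"xyz":[-10,-7.3,-2],"twist":[0,0,0],"jaw":0},{"xyz":[-13,-9.5,-3],"twist":[0,0,0],"jaw":0},{"xyz":[-16.5,-12,-4],"twist":[0,0,0],"jaw":0},{"xyz":[-20,-14.5,-5],"twist":[0,0,0],"jaw":0},{"xyz":[-23,-17,-5],"twist":[0,0,0],"jaw":0},{"xyz":[-26,-19,-5],"twist":[0,0,0],"jaw":0},{"xyz":[-29,-21,-5],"twist":[0,0,0],"jaw":0},{"xyz":[-32,-23,-5],"twist":[0,0,0],"jaw":0}]'

```text
time_s: 1.18
tool_pos: [0.4451, 0.2834, 0.4553]
tool_rot: [179.9, 0.0, 160.0]
force: [0.7, 0.3, -0.2]
grip_width: 0.0872
grasp_force: 0.0
```

servo_tool --plan '[{"xyz":[-3,-2.2,0],"twist":[0,0,0],"jaw":0},{"xyz":[-6,-4.5,0],"twist":[0,0,0],"jaw":0},{"xyz":[-9,-6,0],"twist":[0,0,0],"jaw":0},{"xyz":[-10,-6,0],"twist":[0,0,0],"jaw":0},{"xyz":[-10,-6,0],"twist":[0,0,0],"jaw":0}]'

```text
time_s: 1.6
tool_pos: [0.5198, 0.1918, 0.4548]
tool_rot: [-180.0, 0.1, 159.7]
force: [-0.6, -0.7, 0.2]
grip_width: 0.0869
grasp_force: 0.0
```

```bash
python3 - <<'E'
from h import *
go()
c=env.read_camera('wrist');cv2.imwrite('pics/w2.png',c['img'][:,:,::-1]);np.savez('w2',**c)
E
```

```text
t 1.6 grasp pt [0.52   0.1917 0.2908] rot [-1.800e+02  1.000e-01  1.597e+02] q [-39.   5.  17.  93.  -2.  82.  48.]
```

View pics/w2.png

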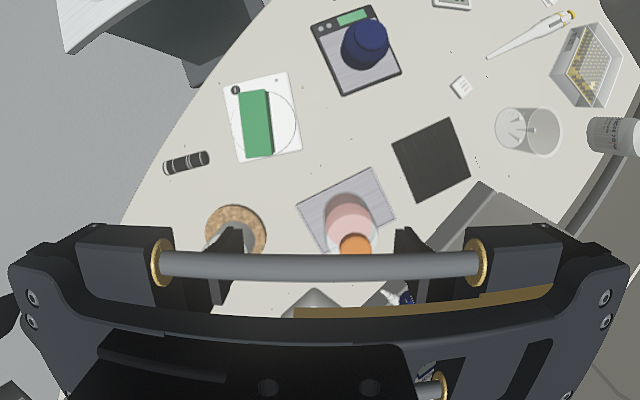

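```bash
python3 - <<'E'
import cv2
i=cv2.imread('pics/w2.png')[0:225,200:480];cv2.imwrite('pics/w2c.png',cv2.resize(i,None,fx=2.6,fy=2.6,interpolation=cv2.INTER_CUBIC))
E
```

```text
(no output)
```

View pics/w2c.png

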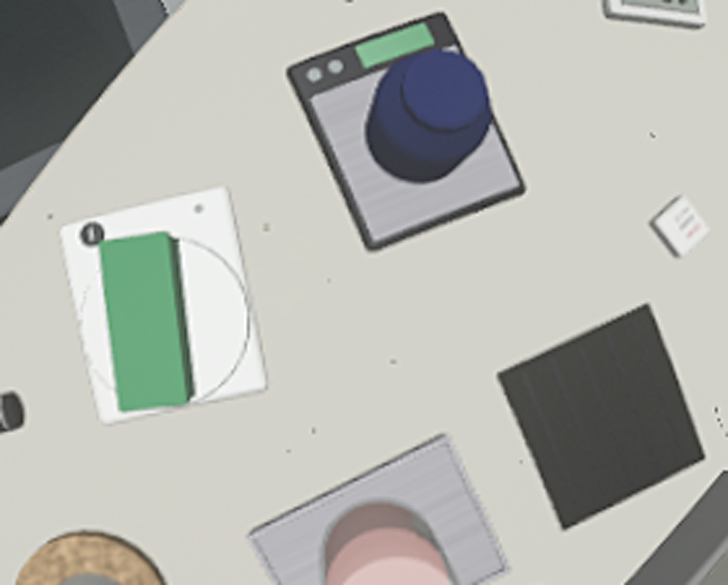

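The wrist view shows all the stations. In the crop, the stirrer slab runs (62,228)-(267,388), the balance (288,71)-(524,187) and the mat (498,376)-(705,457). Tray corners are at (249,534), (445,435) and (507,570), and the small bottle's cap is at (446,90).

```bash
python3 - <<'E'
from h import *
c=dict(np.load('w2.npz'))
f=lambda p,z:at(c,(200+p[0]/2.6,p[1]/2.6),z,True)
for n,ps,z in(('stir',[(62,228),(224,188),(267,388),(103,422)],.016),('bal',[(288,71),(445,14),(524,187),(371,247)],.016),('mat',[(498,376),(648,305),(705,457),(564,528)],.004),('case',[(99,241),(167,232),(188,402),(120,411)],.052)):
    P=np.array([f(p,z) for p in ps])[:,:2];e1=P[2]-P[1]+P[3]-P[0];e2=P[1]-P[0]+P[2]-P[3]
    m=P.mean(0);u=e1/np.linalg.norm(e1)
    print(n,m.round(4),'sides',np.linalg.norm(e1)/2,np.linalg.norm(e2)/2,'yaw of long',np.degrees(np.arctan2(e1[1],e1[0])), 'pad centre', (m+u*.009).round(4))
T=np.array([f(p,.019) for p in((249,534),(445,435),(507,570))])[:,:2]
d=T[1]-T[0];u=d/np.linalg.norm(d);print('tray len',np.linalg.norm(d),'yaw y',np.degrees(np.arctan2(u[1],u[0])),'ctr',(T[:2].mean(0)+.043*np.array([u[1],-u[0]])).round(4),T)
print('small',f((446,90),.111),'orange?',at(c,(354,238),.151,True))
print('cork L/R', at(c,(205,232),.016,True),at(c,(266,235),.016,True),at(c,(234,204),.016,True))
print('torch', at(c,(163,167),.0115,True),at(c,(209,157),.0115,True))
for n in('scene','side'):
    cc=env.read_camera(n);cv2.imwrite(f'pics/{n}1.png',cc['img'][:,:,::-1])
E
```

```text
stir [0.4267 0.1466] sides 0.10700898326776123 0.08909608577260841 yaw of long -9.141032604078465 pad centre [0.4356 0.1452]
bal [0.3822 0.2993] sides 0.10373544476214484 0.08894347924384338 yaw of long 3.4264630145378 pad centre [0.3912 0.2998]
mat [0.5668 0.3558] sides 0.09671242164272388 0.09774948848971031 yaw of long 6.70983680775695 pad centre [0.5758 0.3569]
case [0.4327 0.1413] sides 0.08299710838336476 0.03371527843574777 yaw of long -14.371106864451153 pad centre [0.4414 0.1391]
tray len 0.11712612859648351 yaw y 97.20996184561581 ctr [0.592  0.2091] [[0.5567 0.1456]
 [0.542  0.2618]
 [0.6259 0.2717]]
small [0.3888 0.3007 0.111 ] orange? [0.5757 0.2098 0.151 ]
cork L/R [ 0.5485 -0.001   0.016 ] [0.5843 0.0873 0.016 ] [0.5245 0.0616 0.016 ]
torch [ 0.4328 -0.0243  0.0115] [0.4482 0.0527 0.0115]
```

```bash
python3 - <<'E'
from h import *
c=dict(np.load('w2.npz'))
for p in((480,181),(438,222)):print('w',at(c,p,0,True))
s=env.read_camera('scene')
for p in((299,137),(350,150),(395,163)):print('sc',at(s,p,0))
for p in((322,262),(318,302)):pass
d=env.read_camera('side')
for p in((75,342),(200,290),(170,190)):print('sd',at(d,p,0))
cv2.imwrite('pics/sc1.png',cv2.resize(s['img'][20:270,200:520,::-1],None,fx=2.4,fy=2.4,interpolation=cv2.INTER_CUBIC))
E
```

```text
w [0.6248 0.4255 0.    ]
w [0.6638 0.3392 0.    ]
sc [0.6164 0.4109 0.    ]
sc [0.6798 0.2849 0.    ]
sc [0.7284 0.1766 0.    ]
sd [0.7769 0.5131 0.    ]
sd [0.6335 0.397  0.    ]
sd [0.782  0.1603 0.    ]
```

View pics/sc1.png

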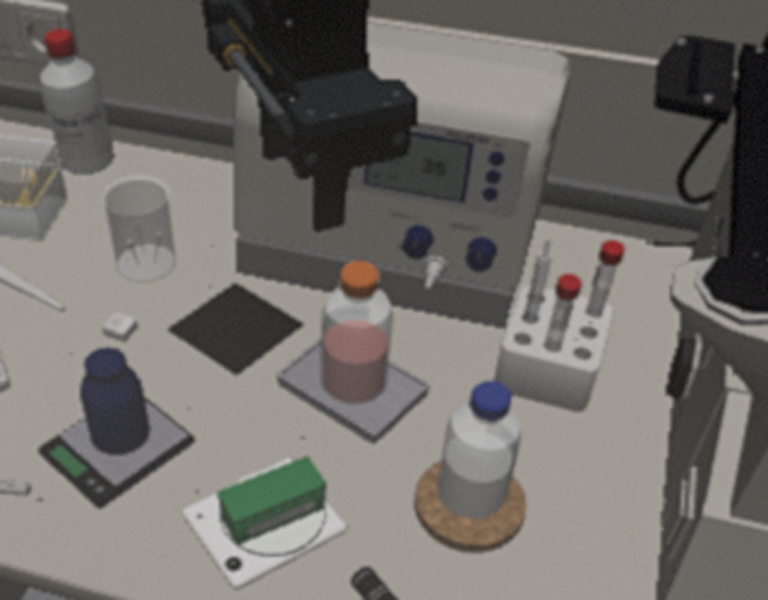

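```bash
python3 - <<'E'
from h import *
s=env.read_camera('scene')
a=np.array([.664,.339,0]);b=np.array([.7284,.1766,0]);n=np.cross(b-a,[0,0,1.])
for nm,p in(('knob1',(374,120)),('knob2',(400,125)),('nozzle',(380,134)),('topedge base',(301,123)),('base bot r',(408,153))):
    q=(200+0,0);o,d=ray(s,p);t=n@(a-o)/(n@d);print(nm,(o+d*t).round(3))
go((.433,.141,.15,165.6),(.433,.141,.037,165.6))
E
```

```text
knob1 [0.704 0.238 0.108]
knob2 [0.727 0.18  0.115]
nozzle [0.711 0.22  0.074]
topedge base [0.632 0.419 0.033]
base bot r [0.738 0.152 0.043]
t 1.9 grasp pt [0.5168 0.1965 0.2907] rot [180.   -0.  160.2] q [-40.   5.  17.  93.  -2.  82.  48.]
  -> (0.433, 0.141, 0.15, 165.6) xyz [ 6.   -8.06 14.08] twist [ 0.  -0.  -5.4]
  -> (0.433, 0.141, 0.037, 165.6) xyz [ 6.   -8.06 25.38] twist [ 0.  -0.  -5.4]
```

servo_tool --newtons 25 --plan '[{"xyz":[1.3,-2.6,1],"twist":[0,0,-2],"jaw":0},{"xyz":[2.6,-5.2,4],"twist":[0,0,-4],"jaw":0},{"xyz":[4,-7.9,8],"twist":[0,0,-5.4],"jaw":0},{"xyz":[4,-7.9,12],"twist":[0,0,-5.4],"jaw":0},{"xyz":[4,-7.9,15],"twist":[0,0,-5.4],"jaw":0},{"xyz":[4,-7.9,17],"twist":[0,0,-5.4],"jaw":0},{"xyz":[4,-7.9,18],"twist":[0,0,-5.4],"jaw":0},{"xyz":[4,-7.9,18],"twist":[0,0,-5.4],"jaw":0}]'

```text
time_s: 2.57
tool_pos: [0.452, 0.1347, 0.2729]
tool_rot: [-179.9, -0.2, 165.5]
force: [-0.8, -0.9, -0.1]
grip_width: 0.0871
grasp_force: 0.0
```

```bash
python3 - <<'E'
from h import *
go((.452,.136,.038,165.6))
c=env.read_camera('wrist');cv2.imwrite('pics/w3.png',c['img'][:,:,::-1])
E
```

```text
t 2.57 grasp pt [0.4514 0.1344 0.1089] rot [-179.9   -0.2  165.5] q [-38.   3.  18. 117.  -1.  60.  57.]
  -> (0.452, 0.136, 0.038, 165.6) xyz [0.01 0.15 7.09] twist [-0.1 -0.2 -0.1]
```

View pics/w3.png

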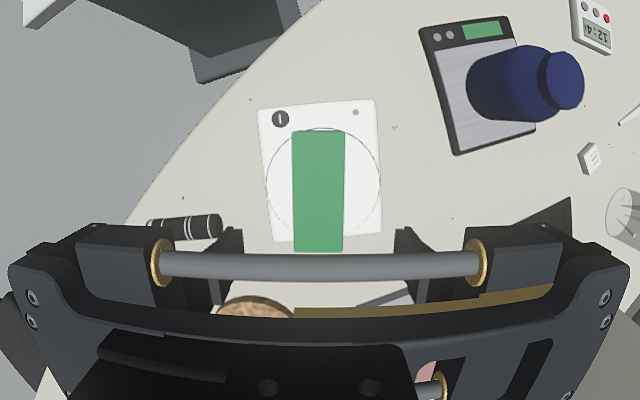

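The case sits centred and square between the fingers: it spans columns 292-345, midpoint 318, and the fingers are at 230 and 408. Lowering and gripping.

servo_tool --newtons 25 --plan '[{"xyz":[0,0.1,3],"twist":[0,0,0],"jaw":0},{"xyz":[0,0.1,5],"twist":[0,0,0],"jaw":0},{"xyz":[0,0.1,6.5],"twist":[0,0,0],"jaw":0},{"xyz":[0,0.1,7],"twist":[0,0,0],"jaw":0},{"xyz":[0,0.1,7],"twist":[0,0,0],"jaw":0.3},{"xyz":[0,0.1,7],"twist":[0,0,0],"jaw":1},{"xyz":[0,0.1,7],"twist":[0,0,0],"jaw":1},{"xyz":[0,0.1,7],"twist":[0,0,0],"jaw":1},{"xyz":[0,0.1,7],"twist":[0,0,0],"jaw":1},{"xyz":[0,0.1,7],"twist":[0,0,0],"jaw":1}]'

```text
time_s: 3.45
tool_pos: [0.4537, 0.1353, 0.2054]
tool_rot: [179.9, 0.1, 165.4]
force: [-0.8, -0.5, -0.9]
grip_width: 0.0552
grasp_force: 0.0
```

servo_tool --plan '[{"xyz":[0,0,0],"twist":[0,0,0],"jaw":1},{"xyz":[0,0,-1],"twist":[0,0,0],"jaw":1},{"xyz":[0,0,-3],"twist":[0,0,0],"jaw":1},{"xyz":[0,0,-6],"twist":[0,0,0],"jaw":1},{"xyz":[0,0,-9],"twist":[0,0,0],"jaw":1},{"xyz":[0,0,-12],"twist":[0,0,0],"jaw":1},{"xyz":[0,0,-15],"twist":[0,0,0],"jaw":1},{"xyz":[0,0,-17],"twist":[0,0,0],"jaw":1},{"xyz":[0,0,-18],"twist":[0,0,0],"jaw":1},{"xyz":[0,0,-18],"twist":[0,0,0],"jaw":1}]'

```text
time_s: 4.28
tool_pos: [0.454, 0.1352, 0.3876]
tool_rot: [179.8, 0.2, 165.4]
force: [0.4, 0.5, 0.8]
grip_width: 0.0005
grasp_force: 0.0
```

```bash
python3 - <<'E'
from h import *
go((.567,.356,.22,200),(.567,.356,.10,200),(.585,.362,.027,200))
c=env.read_camera('wrist');cv2.imwrite('pics/w4.png',c['img'][:,:,::-1])
ce,s=blob(c['img'],(55,80,30),(90,255,255),(280,60,360,260));print(ce,s)
p=np.array(env.get_obs()['tool_pos'])
for r in(s[1],s[1]+s[3]):print(at(c,(ce[0],r),p[2]-.164+.014,True))
E
```

```text
t 4.28 grasp pt [0.4547 0.1356 0.2236] rot [179.8   0.2 165.4] q [-38.  -3.  18. 109.   1.  74.  55.]
  -> (0.567, 0.356, 0.22, 200) xyz [-5.37 24.21  0.46] twist [  0.1   0.3 -34.6]
  -> (0.567, 0.356, 0.1, 200) xyz [-5.32 24.17 12.46] twist [  0.1   0.3 -34.6]
  -> (0.585, 0.362, 0.027, 200) xyz [-6.89 25.18 19.77] twist [  0.1   0.3 -34.6]
[316.1427451  162.27411765] [ 294  121   44   83 2550]
[0.3886 0.1529 0.2355]
[0.4236 0.1437 0.2355]
```

The fingers close slowly (about 65 mm/s), so I lifted before they gripped. Measuring the case again.

```bash
python3 - <<'E'
from h import *
c=env.read_camera('wrist')
h=cv2.cvtColor(c['img'],cv2.COLOR_RGB2HSV);m=cv2.inRange(h,(55,80,30),(90,255,255));m[:60]=0;m[:,:250]=0;m[:,380:]=0
k=max(cv2.findContours(m,0,1)[0],key=cv2.contourArea)
P=np.array([at(c,p,.052,True)[:2] for p in k[:,0]]).astype(np.float32)
r=cv2.minAreaRect(P*1000);print(r)
go((.452,.136,.1),(.452,.136,.038))
cv2.imwrite('pics/w4.png',c['img'][:,:,::-1])
E
```

```text
((432.3836975097656, 140.95489501953125), (33.65925216674805, 82.96138000488281), 84.21098327636719)
t 4.38 grasp pt [0.453  0.135  0.2201] rot [-180.    -0.   165.4] q [-38.  -3.  18. 110.   1.  74.  55.]
  -> (0.452, 0.136, 0.1) xyz [ 0.12  0.07 12.01] twist [-0. -0.  0.]
  -> (0.452, 0.136, 0.038) xyz [ 0.12  0.07 18.21] twist [-0. -0.  0.]
```

View pics/w4.png

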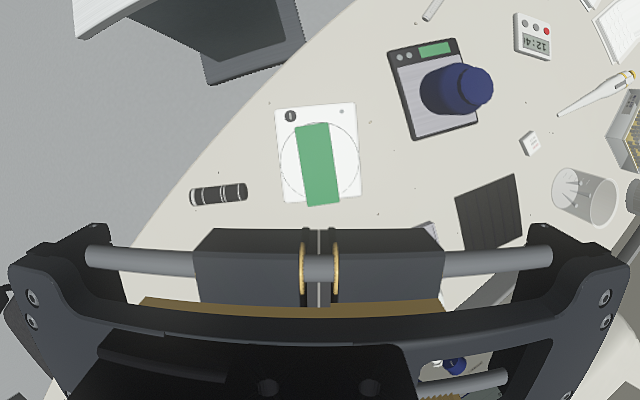

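The case is still on the stirrer, nudged to about -6° yaw. Regrasping, with enough rows for the fingers this time.

servo_tool --newtons 25 --plan '[{"xyz":[0.1,0.2,3],"twist":[0,0,-4],"jaw":0},{"xyz":[0.2,0.4,6],"twist":[0,0,-8.8],"jaw":0},{"xyz":[0.2,0.4,9],"twist":[0,0,-8.8],"jaw":0},{"xyz":[0.2,0.4,11],"twist":[0,0,-8.8],"jaw":0},{"xyz":[0.2,0.4,12],"twist":[0,0,-8.8],"jaw":0},{"xyz":[0.2,0.4,12],"twist":[0,0,-8.8],"jaw":0},{"xyz":[0.2,0.4,12],"twist":[0,0,-8.8],"jaw":0},{"xyz":[0.2,0.4,12],"twist":[0,0,-8.8],"jaw":0},{"xyz":[0.2,0.4,12],"twist":[0,0,-8.8],"jaw":0},{"xyz":[0.2,0.4,12],"twist":[0,0,-8.8],"jaw":0}]'

```text
time_s: 5.22
tool_pos: [0.4531, 0.1398, 0.266]
tool_rot: [179.9, 0.1, 174.2]
force: [0.0, 0.4, 0.2]
grip_width: 0.0592
grasp_force: 0.0
```

servo_tool --plan '[{"xyz":[0,0,0],"twist":[0,0,0],"jaw":0},{"xyz":[0,0,0],"twist":[0,0,0],"jaw":0},{"xyz":[0,0,2],"twist":[0,0,0],"jaw":0},{"xyz":[0,0,4],"twist":[0,0,0],"jaw":0},{"xyz":[0,0,5.5],"twist":[0,0,0],"jaw":0},{"xyz":[0,0,6],"twist":[0,0,0],"jaw":1},{"xyz":[0,0,6.1],"twist":[0,0,0],"jaw":1},{"xyz":[0,0,6.1],"twist":[0,0,0],"jaw":1},{"xyz":[0,0,6.1],"twist":[0,0,0],"jaw":1},{"xyz":[0,0,6.1],"twist":[0,0,0],"jaw":1}]'

```text
time_s: 6.05
tool_pos: [0.4531, 0.1397, 0.2048]
tool_rot: [179.9, 0.1, 174.2]
force: [-0.1, -0.1, -0.6]
grip_width: 0.0615
grasp_force: 0.0
```

servo_tool --plan '[{"xyz":[0,0,0],"twist":[0,0,0],"jaw":1},{"xyz":[0,0,0],"twist":[0,0,0],"jaw":1},{"xyz":[0,0,0],"twist":[0,0,0],"jaw":1},{"xyz":[0,0,0],"twist":[0,0,0],"jaw":1},{"xyz":[0,0,0],"twist":[0,0,0],"jaw":1},{"xyz":[0,0,0],"twist":[0,0,0],"jaw":1},{"xyz":[0,0,0],"twist":[0,0,0],"jaw":1}]'

```text
time_s: 6.63
tool_pos: [0.4526, 0.1395, 0.204]
tool_rot: [180.0, 0.0, 174.2]
force: [-0.5, -0.6, 3.0]
grip_width: 0.0351
grasp_force: 24.9
```

servo_tool --plan '[{"xyz":[0,0,-1],"twist":[0,0,0],"jaw":1},{"xyz":[0,0,-4],"twist":[0,0,0],"jaw":1},{"xyz":[0,0,-8],"twist":[0,0,0],"jaw":1},{"xyz":[0,1,-12],"twist":[0,0,-2],"jaw":1},{"xyz":[-1,3,-15],"twist":[0,0,-5],"jaw":1},{"xyz":[-2.5,6,-17],"twist":[0,0,-9],"jaw":1},{"xyz":[-4,9.5,-18],"twist":[0,0,-13],"jaw":1},{"xyz":[-5.5,13,-18],"twist":[0,0,-17],"jaw":1},{"xyz":[-7,16.5,-18],"twist":[0,0,-21],"jaw":1},{"xyz":[-8.5,20,-18],"twist":[0,0,-25],"jaw":1}]'

```text
time_s: 7.47
tool_pos: [0.5576, 0.3317, 0.3844]
tool_rot: [180.0, 0.0, -160.6]
force: [-0.1, 0.6, -1.1]
grip_width: 0.0345
grasp_force: 24.9
```

```bash
python3 - <<'E'
from h import *
go((.576,.36,.10,200),(.576,.36,.03,200))
E
```

```text
t 7.47 grasp pt [0.5576 0.3318 0.2204] rot [ 180.     0.  -160.6] q [-43.  19.  13.  85.  -4.  76.  79.]
  -> (0.576, 0.36, 0.1, 200) xyz [-2.67  2.05 12.04] twist [ 0.   0.  -0.6]
  -> (0.576, 0.36, 0.03, 200) xyz [-2.67  2.05 19.04] twist [ 0.   0.  -0.6]
```

servo_tool --plan '[{"xyz":[-1.5,1,2.5],"twist":[0,0,0],"jaw":1},{"xyz":[-2.7,2,6],"twist":[0,0,0],"jaw":1},{"xyz":[-2.7,2,9.5],"twist":[0,0,0],"jaw":1},{"xyz":[-2.7,2,13],"twist":[0,0,0],"jaw":1},{"xyz":[-2.7,2,16],"twist":[0,0,0],"jaw":1},{"xyz":[-2.7,2,18],"twist":[0,0,0],"jaw":1},{"xyz":[-2.7,2,18.7],"twist":[0,0,0],"jaw":1},{"xyz":[-2.7,2,19.1],"twist":[0,0,0],"jaw":1},{"xyz":[-2.7,2,19.1],"twist":[0,0,0],"jaw":1},{"xyz":[-2.7,2,19.1],"twist":[0,0,0],"jaw":0.3}]'

```text
time_s: 8.3
tool_pos: [0.5769, 0.3582, 0.1945]
tool_rot: [180.0, 0.2, -160.8]
force: [-0.7, 0.4, 0.4]
grip_width: 0.0375
grasp_force: 0.0
```

servo_tool --plan '[{"xyz":[0,0,0],"twist":[0,0,0],"jaw":0.3},{"xyz":[0,0,0],"twist":[0,0,0],"jaw":0.3},{"xyz":[0,0,0],"twist":[0,0,0],"jaw":0.3},{"xyz":[0,0,0],"twist":[0,0,0],"jaw":0.3},{"xyz":[0,0,-2],"twist":[0,0,0],"jaw":0.3},{"xyz":[0,0,-5],"twist":[0,0,0],"jaw":0.3},{"xyz":[0,0,-9],"twist":[0,0,0],"jaw":0.3},{"xyz":[0,0,-13],"twist":[0,0,0],"jaw":0.3},{"xyz":[0,0,-17],"twist":[0,0,0],"jaw":0.3},{"xyz":[0,0,-20],"twist":[0,0,0],"jaw":0.3}]'

```text
time_s: 9.13
tool_pos: [0.5763, 0.3577, 0.3972]
tool_rot: [179.9, 0.2, -160.8]
force: [0.5, 1.0, 0.9]
grip_width: 0.0607
grasp_force: 0.0
```

```bash
python3 - <<'E'
from h import *
go((.592,.207,.22,180),(.592,.207,.143,180))
s=env.read_camera('side');ce,b=blob(s['img'],(3,120,80),(20,255,255),(230,130,280,170));print(ce,b,at(s,ce,.143))
s=env.read_camera('scene');ce,b=blob(s['img'],(3,120,80),(20,255,255),(320,110,380,150));print(ce,b,at(s,ce,.143))
c=env.read_camera('wrist')
h=cv2.cvtColor(c['img'],cv2.COLOR_RGB2HSV);m=cv2.inRange(h,(55,80,30),(90,255,255))
k=max(cv2.findContours(m,0,1)[0],key=cv2.contourArea)
P=np.array([at(c,p,.04,True)[:2] for p in k[:,0]]).astype(np.float32);print(cv2.minAreaRect(P*1000))
cv2.imwrite('pics/w5.png',c['img'][:,:,::-1])
E
```

```text
t 9.13 grasp pt [0.5769 0.3581 0.2332] rot [ 179.9    0.2 -160.8] q [-44.  22.  13.  80.  -5.  78.  79.]
  -> (0.592, 0.207, 0.22, 180) xyz [  3.48 -14.74   1.29] twist [ 0.1  0.2 19.2]
  -> (0.592, 0.207, 0.143, 180) xyz [  3.52 -14.75   8.99] twist [ 0.1  0.2 19.2]
[256.6969697  149.83333333] [254 144   6  14  66] [0.5797 0.2004 0.143 ]
[349.30263158 134.57894737] [342 129  16  13 152] [0.5949 0.2089 0.143 ]
((557.6311645507812, 351.9193115234375), (84.51300048828125, 34.67784881591797), 19.693466186523438)
```

The case is on the mat at (0.558,0.352), yaw 19.7°. Next is the orange bottle.

servo_tool --newtons 35 --plan '[{"xyz":[0.9,-3.7,0],"twist":[0,0,5],"jaw":0.25},{"xyz":[1.8,-7.4,0],"twist":[0,0,10],"jaw":0.25},{"xyz":[2.7,-11,0],"twist":[0,0,15],"jaw":0.25},{"xyz":[3.5,-14,1],"twist":[0,0,19],"jaw":0.25},{"xyz":[3.5,-14.7,3],"twist":[0,0,19],"jaw":0.25},{"xyz":[3.5,-14.7,4.5],"twist":[0,0,19],"jaw":0.25},{"xyz":[3.5,-14.7,5],"twist":[0,0,19],"jaw":0.25},{"xyz":[3.5,-14.7,5],"twist":[0,0,19],"jaw":0.25}]'

```text
time_s: 9.95
tool_pos: [0.5905, 0.2076, 0.3399]
tool_rot: [-179.9, -0.3, -179.8]
force: [-1.0, 0.7, 0.0]
grip_width: 0.0656
grasp_force: 0.0
```

```bash
python3 - <<'E'
from h import *
go((.592,.207,.147,180))
for n in('scene','side'):
    c=env.read_camera(n);u=proj(c,np.array([.592,.207,.14]));x,y=int(u[0]),int(u[1])
    cv2.imwrite(f'pics/{n}2.png',cv2.resize(c['img'][y-65:y+65,x-60:x+60,::-1],None,fx=3,fy=3,interpolation=cv2.INTER_CUBIC))
a=[cv2.imread(f'pics/{n}2.png') for n in('scene','side')];cv2.imwrite('pics/p2.png',np.hstack(a))
E
```

```text
t 9.95 grasp pt [0.5897 0.2073 0.1759] rot [-179.9   -0.3 -179.8] q [-37.  18.  19.  92.  -6.  71.  73.]
  -> (0.592, 0.207, 0.147, 180) xyz [-0.17 -0.05  2.89] twist [-0.1 -0.3  0.2]
```

View pics/p2.png

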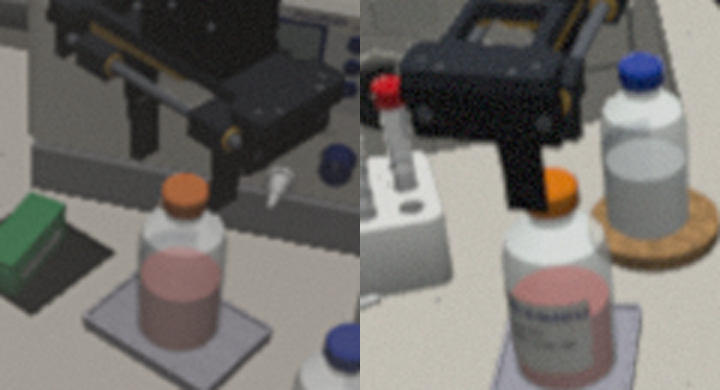

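```bash
python3 - <<'E'
from h import *
c=env.read_camera('side');u0=proj(c,np.array([.592,.207,.14]));o=np.array([int(u0[0])-60,int(u0[1])-65])
for nm,X in(('tip+y near',(.5897,.2073+.033,.158)),('tip+y outer',(.5897,.2073+.045,.158)),('cap top',(.592,.207,.151)),('tip',(.592,.207,.151))):print(nm,(proj(c,np.array(X))-o)*3+[360,0])
E
```

```text
tip+y near [527.71428739 203.63111954]
tip+y outer [521.64919784 216.00012814]
cap top [540.91075989 181.07789105]
tip [540.91075989 181.07789105]
```

Both views show the open fingers straddling the orange cap within tolerance. Descending to close.

servo_tool --newtons 35 --plan '[{"xyz":[0,0,1.5],"twist":[0,0,0],"jaw":0.25},{"xyz":[0,0,2.6],"twist":[0,0,0],"jaw":0.25},{"xyz":[0,0,2.9],"twist":[0,0,0],"jaw":0.25},{"xyz":[0,0,2.9],"twist":[0,0,0],"jaw":1},{"xyz":[0,0,2.9],"twist":[0,0,0],"jaw":1},{"xyz":[0,0,2.9],"twist":[0,0,0],"jaw":1},{"xyz":[0,0,2.9],"twist":[0,0,0],"jaw":1},{"xyz":[0,0,2.9],"twist":[0,0,0],"jaw":1},{"xyz":[0,0,2.9],"twist":[0,0,0],"jaw":1},{"xyz":[0,0,2.9],"twist":[0,0,0],"jaw":1}]'

```text
time_s: 10.93
tool_pos: [0.5917, 0.2071, 0.3143]
tool_rot: [-180.0, 0.0, -179.8]
force: [-0.1, -1.5, 1.8]
grip_width: 0.0329
grasp_force: 35.0
```

servo_tool --plan '[{"xyz":[0,0,0],"twist":[0,0,0],"jaw":1},{"xyz":[0,0,0],"twist":[0,0,0],"jaw":1},{"xyz":[0,0,0],"twist":[0,0,0],"jaw":1}]'

```text
time_s: 11.18
tool_pos: [0.5917, 0.2071, 0.3143]
tool_rot: [-180.0, 0.1, -179.8]
force: [0.4, -1.1, 3.6]
grip_width: 0.0322
grasp_force: 35.0
```

servo_tool --plan '[{"xyz":[0,0,-1],"twist":[0,0,0],"jaw":1},{"xyz":[0,0,-2.5],"twist":[0,0,0],"jaw":1},{"xyz":[0,0,-4],"twist":[0,0,0],"jaw":1},{"xyz":[1,-0.4,-5],"twist":[0,0,0],"jaw":1},{"xyz":[3,-1.2,-5],"twist":[0,0,0],"jaw":1},{"xyz":[6,-2.4,-5],"twist":[0,0,0],"jaw":1},{"xyz":[9,-3.6,-5],"twist":[0,0,0],"jaw":1},{"xyz":[12,-4.8,-5],"twist":[0,0,0],"jaw":1},{"xyz":[14.5,-5.8,-5],"twist":[0,0,0],"jaw":1},{"xyz":[15.6,-6.2,-5],"twist":[0,0,0],"jaw":1}]'

```text
time_s: 12.02
tool_pos: [0.4323, 0.1436, 0.3629]
tool_rot: [-180.0, -0.3, -179.8]
force: [0.3, 0.2, -3.6]
grip_width: 0.0326
grasp_force: 35.0
```

servo_tool --plan '[{"xyz":[0,0,0.5],"twist":[0,0,0],"jaw":1},{"xyz":[0,0,2],"twist":[0,0,0],"jaw":1},{"xyz":[0,0,3],"twist":[0,0,0],"jaw":1},{"xyz":[0,0,3.5],"twist":[0,0,0],"jaw":1},{"xyz":[0,0,3.5],"twist":[0,0,0],"jaw":1}]'

```text
time_s: 12.43
tool_pos: [0.4354, 0.1449, 0.327]
tool_rot: [-179.9, -0.2, -179.8]
force: [-0.4, 0.0, -3.5]
grip_width: 0.033
grasp_force: 35.0
```

```bash
python3 - <<'E'
from h import *
go((.4356,.145,.151,180))
L=[]
for n in('scene','side'):
    c=env.read_camera(n);im=c['img'][:,:,::-1].copy()
    u=proj(c,np.array([.4356,.145,.06]));x,y=int(u[0]),int(u[1])
    t=np.arange(0,2*np.pi,.05)
    for a in t:
        for r,z,X in((.045,.016,(.4356,.145)),(.032,.016+.012+.0,(env.get_obs()['tool_pos'][0],env.get_obs()['tool_pos'][1]))):
            pass
    L.append(cv2.resize(im[y-65:y+65,x-65:x+65],None,fx=3,fy=3,interpolation=cv2.INTER_CUBIC))
    print(n,(x-65,y-65),(proj(c,np.array([.4356,.145,.016]))-[x-65,y-65])*3+[390*(n=='side'),0])
cv2.imwrite('pics/p3.png',np.hstack(L))
E
```

```text
t 12.43 grasp pt [0.4349 0.1446 0.163 ] rot [-179.9   -0.2 -179.8] q [-40.  -2.  18. 115.   1.  67.  68.]
  -> (0.4356, 0.145, 0.151, 180) xyz [-0.02  0.01  1.2 ] twist [-0.1 -0.2  0.2]
scene (247, 152) [197.87169604 236.96045793]
side (276, 112) [584.9840677  250.13360186]
```

View pics/p3.png

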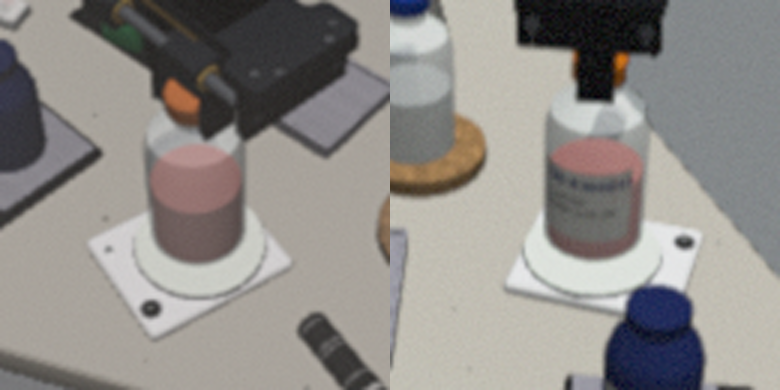

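In both views the held bottle (scene 147-244, side 545-645) is within about 3 mm of the middle of the plate (133-267, 522-662). Adding a small correction and lowering.

servo_tool --plan '[{"xyz":[-0.2,-0.1,0.5],"twist":[0,0,0],"jaw":1},{"xyz":[-0.2,-0.1,0.9],"twist":[0,0,0],"jaw":1},{"xyz":[-0.2,-0.1,1.2],"twist":[0,0,0],"jaw":1},{"xyz":[-0.2,-0.1,1.3],"twist":[0,0,0],"jaw":1},{"xyz":[-0.2,-0.1,1.3],"twist":[0,0,0],"jaw":1},{"xyz":[-0.2,-0.1,1.3],"twist":[0,0,0],"jaw":0.25},{"xyz":[-0.2,-0.1,1.3],"twist":[0,0,0],"jaw":0.25},{"xyz":[-0.2,-0.1,1.3],"twist":[0,0,0],"jaw":0.25},{"xyz":[-0.2,-0.1,1.3],"twist":[0,0,0],"jaw":0.25},{"xyz":[-0.2,-0.1,1.3],"twist":[0,0,0],"jaw":0.25}]'

```text
time_s: 13.37
tool_pos: [0.4379, 0.144, 0.3163]
tool_rot: [180.0, 0.1, -179.8]
force: [0.6, -0.4, 1.2]
grip_width: 0.0581
grasp_force: 0.0
```

servo_tool --plan '[{"xyz":[0,0,0],"twist":[0,0,0],"jaw":0.25},{"xyz":[0,0,-0.5],"twist":[0,0,0],"jaw":0.25},{"xyz":[0,0,-2],"twist":[0,0,0],"jaw":0.25},{"xyz":[0,0,-4],"twist":[0,0,0],"jaw":0.25},{"xyz":[0,0,-7],"twist":[0,0,0],"jaw":0.25},{"xyz":[0,0,-9],"twist":[0,0,0],"jaw":0.25}]'

```text
time_s: 13.87
tool_pos: [0.4379, 0.1438, 0.4083]
tool_rot: [179.9, 0.1, -179.8]
force: [1.2, 1.5, -0.2]
grip_width: 0.0654
grasp_force: 0.0
```

```bash
python3 - <<'E'
from h import *
# regrasp case on mat 20 mm off its centre; case (.5576,.352), long yaw 19.7
u=np.array([np.cos(np.radians(19.7)),np.sin(np.radians(19.7))]);g=np.array([.5576,.352])+.018*u
go((*g,.23,199.7),(*g,.027,199.7))
s=env.read_camera('side');print(at(s,blob(s['img'],(3,120,80),(20,255,255),(300,90,380,160))[0],.143))
s=env.read_camera('scene');print(at(s,blob(s['img'],(3,120,80),(20,255,255),(270,150,350,230))[0],.143))
E
```

```text
t 13.87 grasp pt [0.4382 0.144  0.2443] rot [ 1.799e+02  1.000e-01 -1.798e+02] q [-40.  -6.  18. 109.   2.  76.  67.]
  -> (np.float64(0.5745464698066167), np.float64(0.35806771465161547), 0.23, 199.7) xyz [-13.74  21.38   1.48] twist [  0.    0.1 -19.5]
  -> (np.float64(0.5745464698066167), np.float64(0.35806771465161547), 0.027, 199.7) xyz [-13.7   21.36  21.78] twist [  0.    0.1 -19.5]
[0.4349 0.1419 0.143 ]
[0.4397 0.1454 0.143 ]
```

The orange bottle stands at about (0.437,0.144). Now to fetch the case.

servo_tool --newtons 25 --plan '[{"xyz":[-2,3,0],"twist":[0,0,-3],"jaw":0.2},{"xyz":[-4,6.2,0],"twist":[0,0,-6],"jaw":0.2},{"xyz":[-6,9.4,0],"twist":[0,0,-9],"jaw":0.2},{"xyz":[-8,12.5,0],"twist":[0,0,-12],"jaw":0.2},{"xyz":[-10,15.6,0],"twist":[0,0,-15],"jaw":0.2},{"xyz":[-12,18.6,1],"twist":[0,0,-18],"jaw":0.2},{"xyz":[-13.5,21,3],"twist":[0,0,-19.5],"jaw":0.2},{"xyz":[-13.7,21.4,6],"twist":[0,0,-19.5],"jaw":0.2},{"xyz":[-13.7,21.4,10],"twist":[0,0,-19.5],"jaw":0.2},{"xyz":[-13.7,21.4,13],"twist":[0,0,-19.5],"jaw":0.2}]'

```text
time_s: 14.8
tool_pos: [0.5732, 0.3588, 0.2717]
tool_rot: [-179.9, -0.2, -160.2]
force: [0.1, -0.1, -1.4]
grip_width: 0.0699
grasp_force: 0.0
```

```bash
python3 - <<'E'
from h import *
c=env.read_camera('wrist')
h=cv2.cvtColor(c['img'],cv2.COLOR_RGB2HSV);m=cv2.inRange(h,(55,80,30),(90,255,255))
k=max(cv2.findContours(m,0,1)[0],key=cv2.contourArea)
P=np.array([at(c,p,.04,True)[:2] for p in k[:,0]]).astype(np.float32);print(cv2.minAreaRect(P*1000))
go((.5745,.358,.027,199.7))
E
```

```text
((557.5677490234375, 351.7835998535156), (84.32916259765625, 34.5495719909668), 19.769975662231445)
t 14.85 grasp pt [0.5693 0.3558 0.1009] rot [-179.8   -0.8 -160.3] q [-44.  27.  13.  89.  -6.  66.  80.]
  -> (0.5745, 0.358, 0.027, 199.7) xyz [-0.44 -0.01  7.39] twist [-0.2 -0.8  0. ]
```

servo_tool --newtons 25 --plan '[{"xyz":[0,0,0],"twist":[0,0,0],"jaw":0.2},{"xyz":[0,0,0],"twist":[0,0,0],"jaw":0.2},{"xyz":[0,0,3],"twist":[0,0,0],"jaw":0.2},{"xyz":[0,0,5],"twist":[0,0,0],"jaw":0.2},{"xyz":[0,0,7],"twist":[0,0,0],"jaw":0.2},{"xyz":[0,0,7],"twist":[0,0,0],"jaw":0.2},{"xyz":[0,0,7],"twist":[0,0,0],"jaw":0.2}]'

```text
time_s: 15.43
tool_pos: [0.5745, 0.3586, 0.2078]
tool_rot: [180.0, 0.1, -160.3]
force: [0.9, -0.4, 1.1]
grip_width: 0.0695
grasp_force: 0.0
```

Grasp z is 0.044, so 1.6 cm further down, then close.

servo_tool --newtons 25 --plan '[{"xyz":[0,0,1],"twist":[0,0,0],"jaw":0.2},{"xyz":[0,0,1.6],"twist":[0,0,0],"jaw":0.2},{"xyz":[0,0,1.6],"twist":[0,0,0],"jaw":0.2},{"xyz":[0,0,1.6],"twist":[0,0,0],"jaw":1},{"xyz":[0,0,1.6],"twist":[0,0,0],"jaw":1},{"xyz":[0,0,1.6],"twist":[0,0,0],"jaw":1},{"xyz":[0,0,1.6],"twist":[0,0,0],"jaw":1},{"xyz":[0,0,1.6],"twist":[0,0,0],"jaw":1},{"xyz":[0,0,1.6],"twist":[0,0,0],"jaw":1},{"xyz":[0,0,1.6],"twist":[0,0,0],"jaw":1}]'

```text
time_s: 16.27
tool_pos: [0.574, 0.3583, 0.1899]
tool_rot: [-180.0, 0.0, -160.3]
force: [0.5, -0.4, 0.3]
grip_width: 0.035
grasp_force: 25.0
```

servo_tool --plan '[{"xyz":[0,0,0],"twist":[0,0,0],"jaw":1},{"xyz":[0,0,0],"twist":[0,0,0],"jaw":1},{"xyz":[0,0,0],"twist":[0,0,0],"jaw":1}]'

```text
time_s: 16.52
tool_pos: [0.574, 0.3583, 0.1899]
tool_rot: [-180.0, 0.0, -160.3]
force: [-0.3, -0.4, 0.9]
grip_width: 0.0351
grasp_force: 25.0
```

servo_tool --plan '[{"xyz":[0,0,-1],"twist":[0,0,0],"jaw":1},{"xyz":[0,0,-4],"twist":[0,0,0],"jaw":1},{"xyz":[0,0,-8],"twist":[0,0,0],"jaw":1},{"xyz":[0,0,-12],"twist":[0,0,0],"jaw":1},{"xyz":[1,-1,-16],"twist":[0,0,2],"jaw":1},{"xyz":[3,-3,-19],"twist":[0,0,7],"jaw":1},{"xyz":[5.5,-5,-20],"twist":[0,0,13],"jaw":1},{"xyz":[8,-7.5,-20],"twist":[0,0,20],"jaw":1},{"xyz":[10,-9.5,-20],"twist":[0,0,27],"jaw":1},{"xyz":[11.6,-10.5,-20],"twist":[0,0,34],"jaw":1}]'

```text
time_s: 17.35
tool_pos: [0.4996, 0.2165, 0.3908]
tool_rot: [180.0, 0.0, 165.2]
force: [0.6, 0.9, -0.6]
grip_width: 0.035
grasp_force: 25.0
```

servo_tool --plan '[{"xyz":[0,0,0],"twist":[0,0,7],"jaw":1},{"xyz":[0,0,0],"twist":[0,0,14],"jaw":1},{"xyz":[0,0,0],"twist":[0,0,21],"jaw":1},{"xyz":[0,0,0],"twist":[0,0,28],"jaw":1},{"xyz":[0,0,0],"twist":[0,0,35],"jaw":1},{"xyz":[0,0,0],"twist":[0,0,42],"jaw":1},{"xyz":[0,0,0],"twist":[0,0,49],"jaw":1},{"xyz":[0,0,0],"twist":[0,0,56],"jaw":1},{"xyz":[0,0,0],"twist":[0,0,63],"jaw":1},{"xyz":[0,0,0],"twist":[0,0,70],"jaw":1}]'

```text
time_s: 18.18
tool_pos: [0.4999, 0.2202, 0.3902]
tool_rot: [180.0, -0.0, 95.4]
force: [-0.6, 0.2, -0.5]
grip_width: 0.0348
grasp_force: 25.0
```

```bash
python3 - <<'E'
from h import *
u=np.array([np.cos(np.radians(95)),np.sin(np.radians(95))]);g=np.array([.586,.207])-.0176*u;print(g)
go((*g,.22,95),(*g,.08,95),(*g,.039,95))
c=env.read_camera('wrist');cv2.imwrite('pics/w6.png',c['img'][:,:,::-1]);np.savez('w6',**c)
E
```

```text
[0.58753394 0.18946697]
t 18.18 grasp pt [0.4999 0.2203 0.2262] rot [180.   -0.   95.4] q [-48.   6.  23. 100.  -3.  74. -19.]
  -> (np.float64(0.5875339410723588), np.float64(0.18946697331358525), 0.22, 95) xyz [-3.88  8.44  0.62] twist [ 0.  -0.   0.4]
  -> (np.float64(0.5875339410723588), np.float64(0.18946697331358525), 0.08, 95) xyz [-3.88  8.44 14.62] twist [ 0.  -0.   0.4]
  -> (np.float64(0.5875339410723588), np.float64(0.18946697331358525), 0.039, 95) xyz [-3.89  8.44 18.72] twist [ 0.  -0.   0.4]
```

View pics/w6.png

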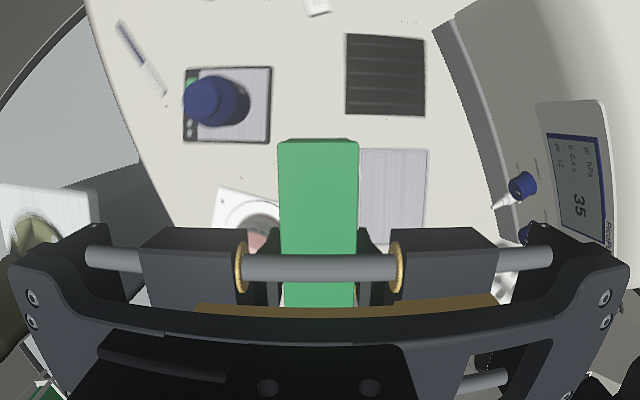

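The held case is square in the jaws. The tray's far corner is at (428,150) with its right edge going down to (426,243). The instrument is further right, with a knob tip near (512,188).

```bash
python3 - <<'E'
from h import *
c=dict(np.load('w6.npz'));s=env.read_camera('scene')
A=at(c,(428,150),.019,True);B=at(c,(426,243),.019,True);print('tray corner',A,B)
print('mat', [at(c,p,.004,True) for p in((346,34),(425,41),(425,116),(346,113))])
print('inst base',at(c,(433,28),0,True),at(c,(480,150),0,True),at(c,(500,210),0,True))
def tri(p,q):
    o1,d1=ray(c,p,True);o2,d2=ray(s,q);M=np.stack([d1,-d2],1);t=np.linalg.lstsq(M,o2-o1,rcond=None)[0];a=o1+d1*t[0];b=o2+d2*t[1];return ((a+b)/2).round(4),np.linalg.norm(a-b)
print('knob1 tip',tri((513,188),(371,119)))
print('nozzle tip',tri((494,206),(379,138)))
E
```

```text
tray corner [0.6265 0.2702 0.019 ] [0.6458 0.1532 0.019 ]
mat [array([0.517 , 0.3969, 0.004 ]), array([0.6139, 0.4044, 0.004 ]), array([0.6226, 0.3104, 0.004 ]), array([0.5259, 0.3011, 0.004 ])]
inst base [0.6248 0.4256 0.    ] [0.7087 0.2795 0.    ] [ 0.7611  0.2014 -0.    ]
knob1 tip (array([0.7035, 0.2493, 0.1014]), np.float64(0.007517369289976315))
nozzle tip (array([0.7073, 0.2201, 0.0627]), np.float64(0.0027091732243399234))
```

servo_tool --plan '[{"xyz":[-1,2.3,0],"twist":[0,0,-1],"jaw":1},{"xyz":[-2,4.6,0],"twist":[0,0,-1.6],"jaw":1},{"xyz":[-3.2,7.2,2],"twist":[0,0,-1.6],"jaw":1},{"xyz":[-3.9,8.8,5],"twist":[0,0,-1.6],"jaw":1},{"xyz":[-3.9,8.8,8],"twist":[0,0,-1.6],"jaw":1},{"xyz":[-3.9,8.8,11],"twist":[0,0,-1.6],"jaw":1},{"xyz":[-3.9,8.8,13.5],"twist":[0,0,-1.6],"jaw":1},{"xyz":[-3.9,8.8,15],"twist":[0,0,-1.6],"jaw":1},{"xyz":[-3.9,8.8,15],"twist":[0,0,-1.6],"jaw":1},{"xyz":[-3.9,8.8,15],"twist":[0,0,-1.6],"jaw":1}]'

```text
time_s: 19.12
tool_pos: [0.5913, 0.1903, 0.2394]
tool_rot: [-179.9, 0.0, 97.5]
force: [0.4, -0.1, -0.7]
grip_width: 0.0347
grasp_force: 25.0
```

```bash
python3 - <<'E'
from h import *
go((.591,.1895,.039,97))
E
```

```text
t 19.12 grasp pt [0.5911 0.1902 0.0754] rot [-179.9    0.    97.5] q [-40.  24.  25.  99. -11.  60.  -4.]
  -> (0.591, 0.1895, 0.039, 97) xyz [-0.08 -0.04  3.64] twist [-0.1  0.   0.5]
```

servo_tool --plan '[{"xyz":[0,0,1.5],"twist":[0,0,0],"jaw":1},{"xyz":[0,0,2.8],"twist":[0,0,0],"jaw":1},{"xyz":[0,0,3.5],"twist":[0,0,0],"jaw":1},{"xyz":[0,0,3.7],"twist":[0,0,0],"jaw":1},{"xyz":[0,0,3.7],"twist":[0,0,0],"jaw":1},{"xyz":[0,0,3.7],"twist":[0,0,0],"jaw":0.4},{"xyz":[0,0,3.7],"twist":[0,0,0],"jaw":0.4},{"xyz":[0,0,3.7],"twist":[0,0,0],"jaw":0.4},{"xyz":[0,0,3.7],"twist":[0,0,0],"jaw":0.4}]'

```text
time_s: 19.87
tool_pos: [0.5919, 0.1904, 0.2035]
tool_rot: [179.9, -0.0, 97.3]
force: [0.0, 0.4, -0.4]
grip_width: 0.0495
grasp_force: 0.0
```

servo_tool --plan '[{"xyz":[0,0,0],"twist":[0,0,0],"jaw":0.4},{"xyz":[0,0,-2],"twist":[0,0,0],"jaw":0.4},{"xyz":[0,0,-6],"twist":[0,0,0],"jaw":0.4},{"xyz":[0,0,-10],"twist":[0,0,0],"jaw":0.4},{"xyz":[0,0,-14],"twist":[0,0,0],"jaw":0.4},{"xyz":[0,0,-18],"twist":[0,0,0],"jaw":0.4},{"xyz":[0,0,-20],"twist":[0,0,0],"jaw":0.3}]'

```text
time_s: 20.45
tool_pos: [0.5923, 0.1901, 0.4089]
tool_rot: [179.6, -0.1, 97.3]
force: [0.7, -0.6, 0.9]
grip_width: 0.0542
grasp_force: 0.0
```

```bash
python3 - <<'E'
from h import *
c=env.read_camera('wrist')
h=cv2.cvtColor(c['img'],cv2.COLOR_RGB2HSV);m=cv2.inRange(h,(55,80,30),(90,255,255))
k=max(cv2.findContours(m,0,1)[0],key=cv2.contourArea)
P=np.array([at(c,p,.052,True)[:2] for p in k[:,0]]).astype(np.float32);print(cv2.minAreaRect(P*1000))
go((.45,.25,.24,140),(.39,.30,.2,140),(.39,.30,.107,140))
cv2.imwrite('pics/w7.png',c['img'][:,:,::-1])
for n,b in(('scene',(225,155,265,190)),('side',(345,200,390,235))):
    s=env.read_camera(n);ce,st=blob(s['img'],(105,60,20),(135,255,255),b);print(n,ce,st)
E
```

```text
((589.9445190429688, 209.53964233398438), (33.147491455078125, 83.95458984375), 7.672778129577637)
t 20.5 grasp pt [0.5948 0.191  0.2476] rot [179.3  -0.2  97.3] q [-42.  15.  27.  88.  -7.  78.  -7.]
  -> (0.45, 0.25, 0.24, 140) xyz [  7.75 -13.43   0.63] twist [  0.7   0.  -42.7]
  -> (0.39, 0.3, 0.2, 140) xyz [ 13.46 -18.8    4.59] twist [  0.7   0.  -42.7]
  -> (0.39, 0.3, 0.107, 140) xyz [ 13.42 -18.9   13.89] twist [  0.7   0.  -42.7]
scene [243.312 170.616] [236 166  15  10 125]
side [364.0936107  222.77117385] [348 208  32  27 673]
```

View pics/w7.png

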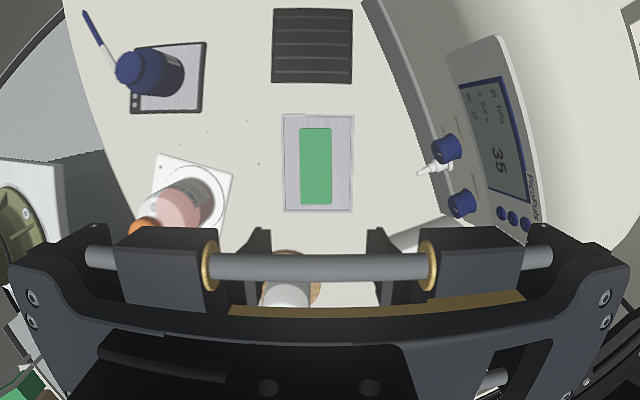

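The case lies centred and square in the tray: it spans 300-332 inside 283-354. The small bottle is next.

servo_tool --newtons 25 --plan '[{"xyz":[1.5,-2,0],"twist":[0,0,-5],"jaw":0.25},{"xyz":[3,-4.2,0],"twist":[0,0,-10],"jaw":0.25},{"xyz":[5,-7,0],"twist":[0,0,-15],"jaw":0.25},{"xyz":[7,-10,0],"twist":[0,0,-20],"jaw":0.25},{"xyz":[9,-13,1],"twist":[0,0,-25],"jaw":0.25},{"xyz":[11,-15.5,2],"twist":[0,0,-30],"jaw":0.25},{"xyz":[12.7,-17.5,3.5],"twist":[0,0,-36],"jaw":0.25},{"xyz":[13.4,-18.8,5],"twist":[0,0,-42],"jaw":0.25},{"xyz":[13.4,-18.8,6],"twist":[0,0,-42],"jaw":0.25},{"xyz":[13.4,-18.8,6],"twist":[0,0,-42],"jaw":0.25}]'

```text
time_s: 21.43
tool_pos: [0.3866, 0.2987, 0.3392]
tool_rot: [-179.6, -0.0, 139.3]
force: [-0.3, -0.2, -0.2]
grip_width: 0.0652
grasp_force: 0.0
```

```bash
python3 - <<'E'
from h import *
go((.389,.30,.112))
E
```

```text
t 21.43 grasp pt [0.3859 0.2979 0.1752] rot [-179.6   -0.   139.3] q [-55.   1.  14. 111.  -0.  68.   9.]
  -> (0.389, 0.3, 0.112) xyz [-0.1   0.3   6.32] twist [-0.4 -0.   0. ]
```

servo_tool --plan '[{"xyz":[-0.1,0.3,2.5],"twist":[0,0,0],"jaw":0.25},{"xyz":[-0.1,0.3,4.5],"twist":[0,0,0],"jaw":0.25},{"xyz":[-0.1,0.3,5.8],"twist":[0,0,0],"jaw":0.25},{"xyz":[-0.1,0.3,6.3],"twist":[0,0,0],"jaw":0.25},{"xyz":[-0.1,0.3,6.3],"twist":[0,0,0],"jaw":1},{"xyz":[-0.1,0.3,6.3],"twist":[0,0,0],"jaw":1},{"xyz":[-0.1,0.3,6.3],"twist":[0,0,0],"jaw":1},{"xyz":[-0.1,0.3,6.3],"twist":[0,0,0],"jaw":1},{"xyz":[-0.1,0.3,6.3],"twist":[0,0,0],"jaw":1},{"xyz":[-0.1,0.3,6.3],"twist":[0,0,0],"jaw":1}]'

```text
time_s: 22.27
tool_pos: [0.3909, 0.301, 0.2805]
tool_rot: [179.9, 0.0, 139.3]
force: [-0.5, -1.1, 2.5]
grip_width: 0.0346
grasp_force: 25.0
```

servo_tool --plan '[{"xyz":[0,0,0],"twist":[0,0,0],"jaw":1},{"xyz":[0,0,0],"twist":[0,0,0],"jaw":1},{"xyz":[0,0,0],"twist":[0,0,0],"jaw":1},{"xyz":[0,0,0],"twist":[0,0,0],"jaw":1}]'

```text
time_s: 22.6
tool_pos: [0.3909, 0.301, 0.2804]
tool_rot: [180.0, 0.0, 139.3]
force: [-1.4, -1.1, 5.6]
grip_width: 0.0346
grasp_force: 25.0
```

```bash
python3 - <<'E'
from h import *
go((.560,.352,.112,200))
E
```

```text
t 22.6 grasp pt [0.391  0.3011 0.1164] rot [180.    0.  139.3] q [-55.   5.  15. 114.  -1.  61.  10.]
  -> (0.56, 0.352, 0.112, 200) xyz [-9.5  14.89  0.45] twist [  0.    0.  -60.7]
```

servo_tool --plan '[{"xyz":[0,0,-1],"twist":[0,0,0],"jaw":1},{"xyz":[0,0,-3],"twist":[0,0,0],"jaw":1},{"xyz":[-1,1.5,-4],"twist":[0,0,-6],"jaw":1},{"xyz":[-2.2,3.5,-4],"twist":[0,0,-12],"jaw":1},{"xyz":[-3.6,5.6,-4],"twist":[0,0,-19],"jaw":1},{"xyz":[-5,7.8,-4],"twist":[0,0,-26],"jaw":1},{"xyz":[-6.4,10,-4],"twist":[0,0,-33],"jaw":1},{"xyz":[-7.8,12.2,-4],"twist":[0,0,-40],"jaw":1},{"xyz":[-9,14,-4],"twist":[0,0,-47],"jaw":1},{"xyz":[-9.5,14.9,-4],"twist":[0,0,-54],"jaw":1}]'

```text
time_s: 23.43
tool_pos: [0.5622, 0.352, 0.3191]
tool_rot: [-179.9, 0.1, -166.4]
force: [-0.7, -0.5, -2.0]
grip_width: 0.0346
grasp_force: 25.0
```

servo_tool --plan '[{"xyz":[0,0,1],"twist":[0,0,-3],"jaw":1},{"xyz":[0,0,3],"twist":[0,0,-5],"jaw":1},{"xyz":[0,0,4],"twist":[0,0,-5],"jaw":1},{"xyz":[0,0,4.3],"twist":[0,0,-5],"jaw":1},{"xyz":[0,0,4.3],"twist":[0,0,-5],"jaw":1},{"xyz":[0,0,4.3],"twist":[0,0,-5],"jaw":1}]'

```text
time_s: 23.93
tool_pos: [0.5599, 0.3522, 0.2772]
tool_rot: [180.0, 0.0, -161.7]
force: [0.5, -0.2, -1.3]
grip_width: 0.0346
grasp_force: 25.0
```

```bash
python3 - <<'E'
from h import *
go((.560,.352,.105))
E
```

```text
t 23.93 grasp pt [0.56   0.3522 0.1132] rot [ 180.     0.  -161.7] q [-43.  25.  11.  90.  -5.  66.  78.]
  -> (0.56, 0.352, 0.105) xyz [-0.   -0.02  0.82] twist [0. 0. 0.]
```

servo_tool --plan '[{"xyz":[0,0,0.4],"twist":[0,0,0],"jaw":1},{"xyz":[0,0,0.7],"twist":[0,0,0],"jaw":1},{"xyz":[0,0,0.9],"twist":[0,0,0],"jaw":1},{"xyz":[0,0,0.9],"twist":[0,0,0],"jaw":1},{"xyz":[0,0,0.9],"twist":[0,0,0],"jaw":0.25},{"xyz":[0,0,0.9],"twist":[0,0,0],"jaw":0.25},{"xyz":[0,0,0.9],"twist":[0,0,0],"jaw":0.25},{"xyz":[0,0,0.9],"twist":[0,0,0],"jaw":0.25},{"xyz":[0,0,0.9],"twist":[0,0,0],"jaw":0.25},{"xyz":[0,0,0.9],"twist":[0,0,0],"jaw":0.25}]'

```text
time_s: 24.77
tool_pos: [0.5599, 0.352, 0.2678]
tool_rot: [180.0, -0.0, -161.7]
force: [0.6, 0.1, 0.8]
grip_width: 0.0628
grasp_force: 0.0
```

servo_tool --plan '[{"xyz":[0,0,-0.5],"twist":[0,0,0],"jaw":0.25},{"xyz":[0,0,-3],"twist":[0,0,0],"jaw":0.25},{"xyz":[0,0,-7],"twist":[0,0,0],"jaw":0.25},{"xyz":[0,0,-11],"twist":[0,0,0],"jaw":0.25},{"xyz":[0,0,-13],"twist":[0,0,0],"jaw":0.25}]'

```text
time_s: 25.18
tool_pos: [0.5606, 0.3521, 0.4039]
tool_rot: [179.9, 0.4, -161.7]
force: [0.7, 1.1, 1.7]
grip_width: 0.0649
grasp_force: 0.0
```

```bash
python3 - <<'E'
from h import *
go((.568,.039,.22,150),(.568,.039,.137,150))
c=env.read_camera('side');ce,b=blob(c['img'],(100,110,60),(130,255,255),(262,98,300,122));print(ce,b,at(c,(ce[0],ce[1]),.1335))
c=env.read_camera('scene');ce,b=blob(c['img'],(100,90,40),(130,255,255),(380,172,430,200));print(ce,b,at(c,ce,.1335))
E
```

```text
t 25.18 grasp pt [0.5616 0.3528 0.2399] rot [ 179.9    0.4 -161.7] q [-44.  20.  12.  82.  -4.  78.  77.]
  -> (0.568, 0.039, 0.22, 150) xyz [  9.15 -29.97   1.86] twist [ 0.3  0.3 48.3]
  -> (0.568, 0.039, 0.137, 150) xyz [  9.2  -29.98  10.16] twist [ 0.3  0.3 48.3]
[281.14765101 110.53691275] [274 105  15  12 149] [0.5713 0.0398 0.1335]
[404.37735849 185.02515723] [397 179  16  13 159] [0.5771 0.0425 0.1335]
```

The blue cap averages to (0.574,0.041). Going there at yaw 150.

servo_tool --newtons 35 --plan '[{"xyz":[0.8,-3,0],"twist":[0,0,4],"jaw":0.25},{"xyz":[1.8,-6.5,0],"twist":[0,0,9],"jaw":0.25},{"xyz":[2.8,-10,0],"twist":[0,0,14],"jaw":0.25},{"xyz":[3.9,-13.7,0],"twist":[0,0,20],"jaw":0.25},{"xyz":[5,-17.5,0],"twist":[0,0,26],"jaw":0.25},{"xyz":[6,-21,0],"twist":[0,0,32],"jaw":0.25},{"xyz":[7,-24.5,0],"twist":[0,0,38],"jaw":0.25},{"xyz":[7.8,-27.5,1],"twist":[0,0,43],"jaw":0.25},{"xyz":[8.4,-29.5,3],"twist":[0,0,48],"jaw":0.25},{"xyz":[8.5,-30,5],"twist":[0,0,48],"jaw":0.25}]'

```text
time_s: 26.12
tool_pos: [0.5734, 0.0347, 0.3477]
tool_rot: [-180.0, 0.1, 149.7]
force: [0.5, 0.1, -0.4]
grip_width: 0.0651
grasp_force: 0.0
```

servo_tool --plan '[{"xyz":[0,0,1],"twist":[0,0,0],"jaw":0.25},{"xyz":[0,0,1],"twist":[0,0,0],"jaw":0.25},{"xyz":[0,0,1],"twist":[0,0,0],"jaw":0.25}]'

```text
time_s: 26.37
tool_pos: [0.5733, 0.0419, 0.3372]
tool_rot: [-180.0, -0.1, 150.4]
force: [0.3, 0.1, -0.6]
grip_width: 0.0648
grasp_force: 0.0
```

```bash
python3 - <<'E'
from h import *
go((.574,.041,.140))
L=[]
for n in('scene','side'):
    c=env.read_camera(n);u=proj(c,np.array([.574,.041,.13]));x,y=int(u[0]),int(u[1])
    L.append(cv2.resize(c['img'][y-65:y+65,x-60:x+60,::-1],None,fx=3,fy=3,interpolation=cv2.INTER_CUBIC))
cv2.imwrite('pics/p4.png',np.hstack(L))
E
```

```text
t 26.37 grasp pt [0.5731 0.0419 0.1732] rot [-1.800e+02 -1.000e-01  1.504e+02] q [-30.  12.  26. 100.  -6.  69.  58.]
  -> (0.574, 0.041, 0.14) xyz [-0.11 -0.04  3.32] twist [-0.  -0.1  0. ]
```

View pics/p4.png

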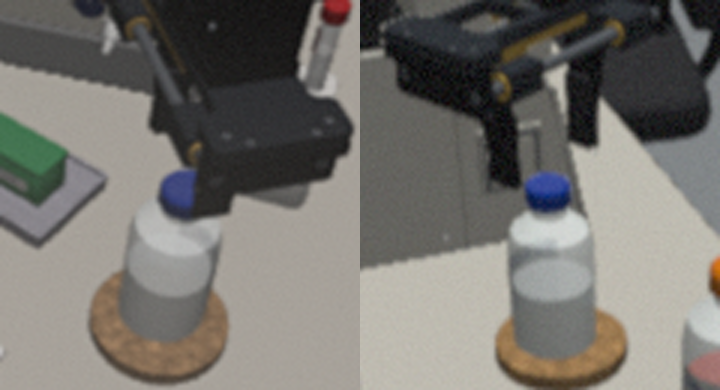

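The side view (fingers at 503 and 583, cap at 547) and the scene view both show the cap between the fingers. Descending.

servo_tool --newtons 35 --plan '[{"xyz":[0,0,1.5],"twist":[0,0,0],"jaw":0.25},{"xyz":[0,0,2.8],"twist":[0,0,0],"jaw":0.25},{"xyz":[0,0,3.3],"twist":[0,0,0],"jaw":0.25},{"xyz":[0,0,3.3],"twist":[0,0,0],"jaw":1},{"xyz":[0,0,3.3],"twist":[0,0,0],"jaw":1},{"xyz":[0,0,3.3],"twist":[0,0,0],"jaw":1},{"xyz":[0,0,3.3],"twist":[0,0,0],"jaw":1},{"xyz":[0,0,3.3],"twist":[0,0,0],"jaw":1},{"xyz":[0,0,3.3],"twist":[0,0,0],"jaw":1},{"xyz":[0,0,3.3],"twist":[0,0,0],"jaw":1}]'

```text
time_s: 27.3
tool_pos: [0.5736, 0.0403, 0.3052]
tool_rot: [180.0, 0.0, 150.3]
force: [-0.0, -0.6, 1.1]
grip_width: 0.0304
grasp_force: 35.0
```

servo_tool --plan '[{"xyz":[0,0,0],"twist":[0,0,0],"jaw":1},{"xyz":[0,0,0],"twist":[0,0,0],"jaw":1},{"xyz":[0,0,0],"twist":[0,0,0],"jaw":1},{"xyz":[0,0,0],"twist":[0,0,0],"jaw":1}]'

```text
time_s: 27.63
tool_pos: [0.5736, 0.0403, 0.3052]
tool_rot: [180.0, 0.0, 150.3]
force: [-1.3, 0.3, 3.2]
grip_width: 0.0306
grasp_force: 35.0
```

```bash
python3 - <<'E'
from h import *
go((.50,.22,.32,150),(.391,.300,.2,150),(.391,.300,.142,150))
E
```

```text
t 27.63 grasp pt [0.5738 0.0403 0.1412] rot [180.    0.  150.3] q [-30.  14.  26. 102.  -7.  65.  59.]
  -> (0.5, 0.22, 0.32, 150) xyz [ 15.29  11.97 -17.89] twist [0.  0.  0.3]
  -> (0.391, 0.3, 0.2, 150) xyz [28.73 13.51 -5.89] twist [0.  0.  0.3]
  -> (0.391, 0.3, 0.142, 150) xyz [28.73 13.51 -0.09] twist [0.  0.  0.3]
```

servo_tool --plan '[{"xyz":[0,0,-1],"twist":[0,0,0],"jaw":1},{"xyz":[0,0,-4],"twist":[0,0,0],"jaw":1},{"xyz":[0.5,0.5,-7],"twist":[0,0,0],"jaw":1},{"xyz":[2,2,-8],"twist":[0,0,0],"jaw":1},{"xyz":[4.5,4.2,-8],"twist":[0,0,0],"jaw":1},{"xyz":[7,6.5,-8],"twist":[0,0,0],"jaw":1},{"xyz":[9.5,8.8,-8],"twist":[0,0,0],"jaw":1},{"xyz":[12,11,-8],"twist":[0,0,0],"jaw":1},{"xyz":[14.5,12.5,-8],"twist":[0,0,0],"jaw":1},{"xyz":[17,13,-8],"twist":[0,0,0],"jaw":1}]'

```text
time_s: 28.47
tool_pos: [0.4889, 0.2409, 0.3842]
tool_rot: [-180.0, -0.0, 150.5]
force: [0.4, 1.3, -3.2]
grip_width: 0.0308
grasp_force: 35.0
```

servo_tool --plan '[{"xyz":[3,0.1,0],"twist":[0,0,0],"jaw":1},{"xyz":[6,0.3,0],"twist":[0,0,0],"jaw":1},{"xyz":[9,0.4,1],"twist":[0,0,0],"jaw":1},{"xyz":[11,0.5,2.5],"twist":[0,0,0],"jaw":1},{"xyz":[11.7,0.5,4.5],"twist":[0,0,0],"jaw":1},{"xyz":[11.7,0.5,6],"twist":[0,0,0],"jaw":1},{"xyz":[11.7,0.5,6.5],"twist":[0,0,0],"jaw":1},{"xyz":[11.7,0.5,6.5],"twist":[0,0,0],"jaw":1}]'

```text
time_s: 29.13
tool_pos: [0.3904, 0.2993, 0.3181]
tool_rot: [-179.8, -0.1, 150.3]
force: [0.4, 0.4, -3.8]
grip_width: 0.0306
grasp_force: 35.0
```

```bash
python3 - <<'E'
from h import *
go((.391,.300,.142))
L=[]
for n in('scene','side'):
    c=env.read_camera(n);u=proj(c,np.array([.391,.30,.05]));x,y=int(u[0]),int(u[1])
    L.append(cv2.resize(c['img'][y-65:y+65,x-65:x+65,::-1],None,fx=3,fy=3,interpolation=cv2.INTER_CUBIC))
cv2.imwrite('pics/p5.png',np.hstack(L))
E
```

```text
t 29.13 grasp pt [0.3899 0.2988 0.1542] rot [-1.798e+02 -1.000e-01  1.503e+02] q [-52.   3.  12. 112.  -1.  66.  20.]
  -> (0.391, 0.3, 0.142) xyz [-0.02  0.1   1.21] twist [-0.2 -0.1  0. ]
```

View pics/p5.png

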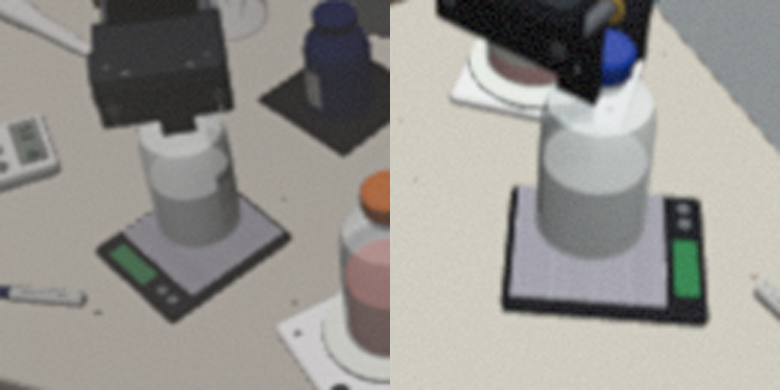

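The blue bottle's base is over the middle of the pan (side: base at 592, pan 512-667). Lowering and releasing.

servo_tool --plan '[{"xyz":[0,0,0.5],"twist":[0,0,0],"jaw":1},{"xyz":[0,0,0.9],"twist":[0,0,0],"jaw":1},{"xyz":[0,0,1.2],"twist":[0,0,0],"jaw":1},{"xyz":[0,0,1.3],"twist":[0,0,0],"jaw":1},{"xyz":[0,0,1.3],"twist":[0,0,0],"jaw":1},{"xyz":[0,0,1.3],"twist":[0,0,0],"jaw":0.25},{"xyz":[0,0,1.3],"twist":[0,0,0],"jaw":0.25},{"xyz":[0,0,1.3],"twist":[0,0,0],"jaw":0.25},{"xyz":[0,0,1.3],"twist":[0,0,0],"jaw":0.25},{"xyz":[0,0,1.3],"twist":[0,0,0],"jaw":0.25}]'

```text
time_s: 30.07
tool_pos: [0.3912, 0.3001, 0.3073]
tool_rot: [179.9, 0.0, 150.3]
force: [-0.5, 1.6, 0.7]
grip_width: 0.056
grasp_force: 0.0
```

servo_tool --plan '[{"xyz":[0,0,0],"twist":[0,0,0],"jaw":0.25},{"xyz":[0,0,-1],"twist":[0,0,0],"jaw":0.25},{"xyz":[0,0,-3],"twist":[0,0,0],"jaw":0.25},{"xyz":[0,0,-6],"twist":[0,0,0],"jaw":0.25},{"xyz":[0,0,-9],"twist":[0,0,0],"jaw":0.25},{"xyz":[0,0,-9],"twist":[0,0,0],"jaw":0.25}]'

```text
time_s: 30.57
tool_pos: [0.3924, 0.3008, 0.4038]
tool_rot: [179.4, 0.2, 150.3]
force: [0.7, -0.0, 0.8]
grip_width: 0.0655
grasp_force: 0.0
```

```bash
python3 - <<'E'
from h import *
go((.560,.352,.23,198),(.560,.352,.105,198))
E
```

```text
t 30.57 grasp pt [0.3937 0.3021 0.2398] rot [179.4   0.2 150.3] q [-52.  -1.  11. 105.   0.  75.  20.]
  -> (0.56, 0.352, 0.23, 198) xyz [-12.02  12.74   1.15] twist [  0.5   0.4 -47.7]
  -> (0.56, 0.352, 0.105, 198) xyz [-11.98  12.61  13.65] twist [  0.5   0.4 -47.7]
```

servo_tool --newtons 25 --plan '[{"xyz":[-1.6,1.7,0],"twist":[0,0,-6],"jaw":0.25},{"xyz":[-3.3,3.5,0],"twist":[0,0,-12],"jaw":0.25},{"xyz":[-5.2,5.5,0],"twist":[0,0,-19],"jaw":0.25},{"xyz":[-7,7.5,0],"twist":[0,0,-26],"jaw":0.25},{"xyz":[-9,9.5,0],"twist":[0,0,-33],"jaw":0.25},{"xyz":[-11,11.5,1],"twist":[0,0,-40],"jaw":0.25},{"xyz":[-12,12.6,3],"twist":[0,0,-47],"jaw":0.25},{"xyz":[-12,12.6,6],"twist":[0,0,-47],"jaw":0.25},{"xyz":[-12,12.6,8],"twist":[0,0,-47],"jaw":0.25},{"xyz":[-12,12.6,8],"twist":[0,0,-47],"jaw":0.25}]'

```text
time_s: 31.4
tool_pos: [0.5565, 0.3491, 0.3114]
tool_rot: [-179.8, -0.5, -162.7]
force: [-1.3, 0.1, -0.7]
grip_width: 0.0651
grasp_force: 0.0
```

```bash
python3 - <<'E'
from h import *
go((.560,.352,.104))
E
```

```text
t 31.4 grasp pt [0.5552 0.3482 0.1474] rot [-179.8   -0.5 -162.7] q [-44.  23.  12.  89.  -5.  69.  76.]
  -> (0.56, 0.352, 0.104) xyz [-0.46  0.18  4.33] twist [-0.2 -0.5  0. ]
```

servo_tool --plan '[{"xyz":[-0.2,0,1.5],"twist":[0,0,0],"jaw":0.25},{"xyz":[-0.2,0,3],"twist":[0,0,0],"jaw":0.25},{"xyz":[-0.2,0,4.2],"twist":[0,0,0],"jaw":0.25},{"xyz":[-0.2,0,4.5],"twist":[0,0,0],"jaw":0.25},{"xyz":[-0.2,0,4.5],"twist":[0,0,0],"jaw":1},{"xyz":[-0.2,0,4.5],"twist":[0,0,0],"jaw":1},{"xyz":[-0.2,0,4.5],"twist":[0,0,0],"jaw":1},{"xyz":[-0.2,0,4.5],"twist":[0,0,0],"jaw":1},{"xyz":[-0.2,0,4.5],"twist":[0,0,0],"jaw":1},{"xyz":[-0.2,0,4.5],"twist":[0,0,0],"jaw":1}]'

```text
time_s: 32.23
tool_pos: [0.5598, 0.3504, 0.2725]
tool_rot: [180.0, 0.1, -162.7]
force: [0.4, -0.6, 2.2]
grip_width: 0.0346
grasp_force: 25.0
```

servo_tool --plan '[{"xyz":[0,0,0],"twist":[0,0,0],"jaw":1},{"xyz":[0,0,0],"twist":[0,0,0],"jaw":1},{"xyz":[0,0,0],"twist":[0,0,0],"jaw":1},{"xyz":[0,0,0],"twist":[0,0,0],"jaw":1}]'

```text
time_s: 32.57
tool_pos: [0.5599, 0.3504, 0.2724]
tool_rot: [180.0, 0.1, -162.7]
force: [0.1, -0.6, 4.8]
grip_width: 0.0344
grasp_force: 25.0
```

```bash
python3 - <<'E'
from h import *
go((.49,.20,.24,150),(.567,.041,.2,150),(.567,.041,.118,150))
E
```

```text
t 32.57 grasp pt [0.5601 0.3505 0.1084] rot [ 1.800e+02  1.000e-01 -1.627e+02] q [-43.  25.  12.  91.  -5.  65.  77.]
  -> (0.49, 0.2, 0.24, 150) xyz [ 11.14 -12.28 -13.17] twist [ 0.   0.1 47.3]
  -> (0.567, 0.041, 0.2, 150) xyz [  8.52 -29.75  -9.17] twist [ 0.   0.1 47.3]
  -> (0.567, 0.041, 0.118, 150) xyz [  8.53 -29.75  -0.97] twist [ 0.   0.1 47.3]
```

servo_tool --plan '[{"xyz":[0,0,-1],"twist":[0,0,0],"jaw":1},{"xyz":[0,0,-4],"twist":[0,0,0],"jaw":1},{"xyz":[0,0,-7.5],"twist":[0,0,0],"jaw":1},{"xyz":[0.4,-1,-10],"twist":[0,0,3],"jaw":1},{"xyz":[1.3,-4,-11],"twist":[0,0,8],"jaw":1},{"xyz":[2.2,-7.5,-11],"twist":[0,0,14],"jaw":1},{"xyz":[3.2,-11,-11],"twist":[0,0,20],"jaw":1},{"xyz":[4.2,-14.5,-11],"twist":[0,0,26],"jaw":1},{"xyz":[5.2,-18,-11],"twist":[0,0,32],"jaw":1},{"xyz":[6.2,-21.5,-11],"twist":[0,0,38],"jaw":1}]'

```text
time_s: 33.4
tool_pos: [0.5637, 0.1253, 0.3816]
tool_rot: [-180.0, -0.1, 159.0]
force: [0.3, -0.4, -1.8]
grip_width: 0.0345
grasp_force: 25.0
```

```bash
python3 - <<'E'
from h import *
go((.567,.041,.2,150),(.567,.041,.135,150))
E
```

```text
t 33.4 grasp pt [0.5635 0.1254 0.2176] rot [-1.80e+02 -1.00e-01  1.59e+02] q [-36.  11.  23.  96.  -4.  74.  57.]
  -> (0.567, 0.041, 0.2, 150) xyz [-3.32 -7.75  1.75] twist [-0.  -0.1  9. ]
  -> (0.567, 0.041, 0.135, 150) xyz [-3.33 -7.75  8.25] twist [-0.  -0.1  9. ]
```

servo_tool --plan '[{"xyz":[-1.4,-3.3,0],"twist":[0,0,4],"jaw":1},{"xyz":[-2.6,-6,1],"twist":[0,0,9],"jaw":1},{"xyz":[-3.3,-7.7,3],"twist":[0,0,9],"jaw":1},{"xyz":[-3.3,-7.7,5.5],"twist":[0,0,9],"jaw":1},{"xyz":[-3.3,-7.7,7.5],"twist":[0,0,9],"jaw":1},{"xyz":[-3.3,-7.7,8],"twist":[0,0,9],"jaw":1},{"xyz":[-3.3,-7.7,8],"twist":[0,0,9],"jaw":1},{"xyz":[-3.3,-7.7,8],"twist":[0,0,9],"jaw":1}]'

```text
time_s: 34.07
tool_pos: [0.5683, 0.0436, 0.3023]
tool_rot: [180.0, 0.0, 150.4]
force: [0.5, -0.8, -0.5]
grip_width: 0.0343
grasp_force: 25.0
```

```bash
python3 - <<'E'
from h import *
go((.567,.041,.120))
L=[]
for n in('scene','side'):
    c=env.read_camera(n);u=proj(c,np.array([.567,.041,.05]));x,y=int(u[0]),int(u[1])
    print((proj(c,np.array([.567,.041,.016]))-[x-65,y-65])*3+[390*(n=='side'),0])
    L.append(cv2.resize(c['img'][y-65:y+65,x-65:x+65,::-1],None,fx=3,fy=3,interpolation=cv2.INTER_CUBIC))
cv2.imwrite('pics/p6.png',np.hstack(L))
E
```

```text
t 34.07 grasp pt [0.5683 0.0436 0.1383] rot [180.    0.  150.4] q [-30.  14.  27. 103.  -7.  65.  59.]
  -> (0.567, 0.041, 0.12) xyz [-0.02 -0.29  1.83] twist [0. 0. 0.]
[190.68678864 227.1051867 ]
[589.34075846 236.02794518]
```

View pics/p6.png

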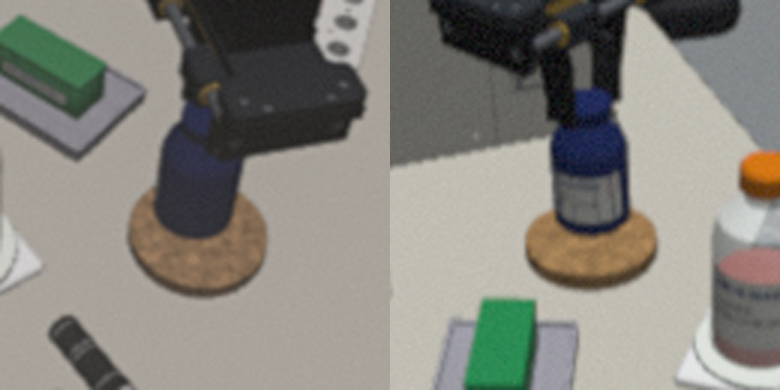

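The bottle is centred over the cork in both views (side: 590 vs 591). Lowering 1.8 cm and releasing.

servo_tool --plan '[{"xyz":[0,0,0.7],"twist":[0,0,0],"jaw":1},{"xyz":[0,0,1.3],"twist":[0,0,0],"jaw":1},{"xyz":[0,0,1.7],"twist":[0,0,0],"jaw":1},{"xyz":[0,0,1.9],"twist":[0,0,0],"jaw":1},{"xyz":[0,0,1.9],"twist":[0,0,0],"jaw":1},{"xyz":[0,0,1.9],"twist":[0,0,0],"jaw":0.25},{"xyz":[0,0,1.9],"twist":[0,0,0],"jaw":0.25},{"xyz":[0,0,1.9],"twist":[0,0,0],"jaw":0.25},{"xyz":[0,0,1.9],"twist":[0,0,0],"jaw":0.25},{"xyz":[0,0,1.9],"twist":[0,0,0],"jaw":0.25}]'

```text
time_s: 35.0
tool_pos: [0.568, 0.0433, 0.2825]
tool_rot: [-180.0, -0.0, 150.3]
force: [-0.4, 0.3, 0.6]
grip_width: 0.0595
grasp_force: 0.0
```

servo_tool --plan '[{"xyz":[0,0,0],"twist":[0,0,0],"jaw":0.25},{"xyz":[0,0,-1],"twist":[0,0,0],"jaw":0.25},{"xyz":[0,0,-3],"twist":[0,0,0],"jaw":0.25},{"xyz":[0,0,-6],"twist":[0,0,0],"jaw":0.25},{"xyz":[0,0,-10],"twist":[0,0,0],"jaw":0.25},{"xyz":[0,0,-14],"twist":[0,0,0],"jaw":0.25},{"xyz":[0,0,-14],"twist":[0,0,0],"jaw":0.25},{"xyz":[0,0,-14],"twist":[0,0,0],"jaw":0.25}]'

```text
time_s: 35.67
tool_pos: [0.5687, 0.0428, 0.4265]
tool_rot: [179.7, 0.3, 150.3]
force: [-0.1, -0.8, -0.6]
grip_width: 0.0652
grasp_force: 0.0
```

```bash
python3 - <<'E'
from h import *
go()
c=env.read_camera('scene');i=c['img'][110:300,200:440,::-1];a=cv2.resize(i,None,fx=1.65,fy=1.65,interpolation=cv2.INTER_CUBIC)
c=env.read_camera('side');i=c['img'][90:280,230:470,::-1];b=cv2.resize(i,None,fx=1.65,fy=1.65,interpolation=cv2.INTER_CUBIC)
cv2.imwrite('pics/end.png',np.hstack([a,b]))
E
```

```text
t 35.67 grasp pt [0.5698 0.0431 0.2625] rot [179.7   0.3 150.3] q [-31.   8.  27.  94.  -4.  78.  57.]
```

View pics/end.png

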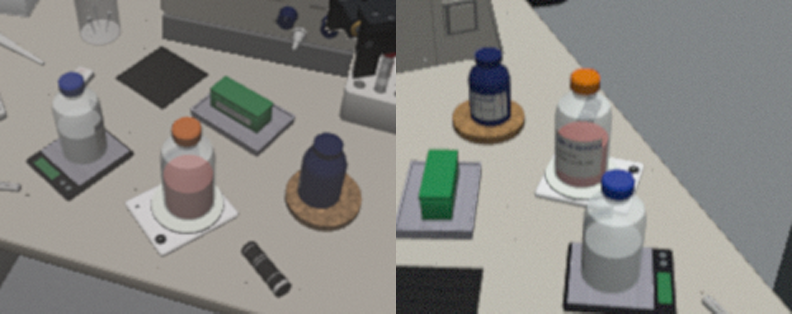

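Both views show all four things upright and centred on their stations, the torch undisturbed and the hand clear. Handing in.

```bash
python3 -c "
from cell import env
print(env.sign_off())"
```

```text
the job is handed in; nothing more can be done
None
```

I put all four things on their own stations and handed the job in at about 36 s on the robot's clock; the final pictures show them upright and centred and the torch where it lay, but the hand-in returned no verdict.

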